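Seat the clamp plate of a glass chuck with its four lever nuts

TASK

Tighten the four orange lever nuts on the glass chuck clockwise, about half a turn each, so that the blue plate comes down evenly and fully home on the glass. Do them one at a time in cross order (after the first its diagonal opposite, then the other two), bringing each fully up to where it firmly stops before starting the next. Feel for the stop and push gently, never harder than 25 N on a lever, and leave everything else on the bench where it is.

Things in the scene. Friction and masses are not known exactly. Their poses are not given: they have to be found in the camera images.
- chuck: fixed glass chuck: aluminium base 250 x 250 x 20 mm with a lime-green glass disc, over it a blue square frame plate (190 mm square, 12 mm thick, 90 mm window) held by four lever nuts on a 124 mm square. Origin: centre of the base's underside; z up, x and y along its edges. The plate's top is 52 mm above the table when loose, 48 mm seated
- hub_a (a point): nut A, chuck's +x +y corner, diagonal to nut C: point on its upright axis, top of its dark steel hub (30 mm wide, 36 mm tall, standing 1 to 2 mm above the loose plate). Clockwise from above tightens and sinks it. It reaches its end after 2.7 to 3.4 rad, different for each nut and run, known only by feel. Steady friction about 5 N at 40 mm from the axis; stays where left
- end_a (a point): tip, at mid height, of nut A's orange lever: level straight bar 12 mm wide, 16 mm high, reaching 55 mm from the nut's axis; underside about 15 mm above the plate, top 6 mm below the hub's top. It is springy in turning (4 N m/rad): with the nut at its end, the push at 40 mm from the axis grows 2.5 N per mm. Swings round the outer side of its corner
- hub_b (a point): nut B, chuck's -x +y corner, diagonal to nut D: point on its upright axis, top of its dark steel hub (30 mm wide, 36 mm tall, standing 1 to 2 mm above the loose plate). Clockwise from above tightens and sinks it. It reaches its end after 2.7 to 3.4 rad, different for each nut and run, known only by feel. Steady friction about 5 N at 40 mm from the axis; stays where left
- end_b (a point): tip, at mid height, of nut B's orange lever: level straight bar 12 mm wide, 16 mm high, reaching 55 mm from the nut's axis; underside about 15 mm above the plate, top 6 mm below the hub's top. It is springy in turning (4 N m/rad): with the nut at its end, the push at 40 mm from the axis grows 2.5 N per mm. Swings round the outer side of its corner
- hub_c (a point): nut C, chuck's -x -y corner, diagonal to nut A: point on its upright axis, top of its dark steel hub (30 mm wide, 36 mm tall, standing 1 to 2 mm above the loose plate). Clockwise from above tightens and sinks it. It reaches its end after 2.7 to 3.4 rad, different for each nut and run, known only by feel. Steady friction about 5 N at 40 mm from the axis; stays where left
- end_c (a point): tip, at mid height, of nut C's orange lever: level straight bar 12 mm wide, 16 mm high, reaching 55 mm from the nut's axis; underside about 15 mm above the plate, top 6 mm below the hub's top. It is springy in turning (4 N m/rad): with the nut at its end, the push at 40 mm from the axis grows 2.5 N per mm. Swings round the outer side of its corner
- hub_d (a point): nut D, chuck's +x -y corner, diagonal to nut B: point on its upright axis, top of its dark steel hub (30 mm wide, 36 mm tall, standing 1 to 2 mm above the loose plate). Clockwise from above tightens and sinks it. It reaches its end after 2.7 to 3.4 rad, different for each nut and run, known only by feel. Steady friction about 5 N at 40 mm from the axis; stays where left
- end_d (a point): tip, at mid height, of nut D's orange lever: level straight bar 12 mm wide, 16 mm high, reaching 55 mm from the nut's axis; underside about 15 mm above the plate, top 6 mm below the hub's top. It is springy in turning (4 N m/rad): with the nut at its end, the push at 40 mm from the axis grows 2.5 N per mm. Swings round the outer side of its corner
- plate_mid (a point): middle of the blue plate's window, level with the plate's top; z is the plate's normal. The plate rides on four springs (about 4 N each) and is pressed down by the nuts, tipping when they are uneven
- glue: bystander, leave alone: white glue bottle with red cap, 48 mm diameter, 130 mm tall
- driver: bystander, leave alone: screwdriver with red handle
- spanner: bystander, leave alone: steel spanner
- red_disc: bystander, leave alone: dark red glass disc with black lines, 140 mm across, 8 mm thick
- rod_cup: bystander, leave alone: blue ceramic cup, 76 mm diameter, 100 mm tall
- spare_ring: bystander, leave alone: brass ring, 40 mm across, 12 mm tall
- strip_block: bystander, leave alone: amber glass block, 50 x 120 x 25 mm

How it is judged:
On the way, in this order (a step that is already met when the one before it is completed fails the run):
1. one nut is tightened up to its end (z of any of hub_a, hub_b, hub_c, hub_d in the frame of chuck below 0.0843 m), for 0.2 s.
2. its diagonal opposite is tightened too ((z of each of hub_a, hub_c in the frame of chuck below 0.0843 m or z of each of hub_b, hub_d in the frame of chuck below 0.0843 m)), for 0.2 s.
3. a third nut is tightened ((z of each of hub_b, hub_c, hub_d in the frame of chuck below 0.0843 m or z of each of hub_a, hub_c, hub_d in the frame of chuck below 0.0843 m or z of each of hub_a, hub_b, hub_d in the frame of chuck below 0.0843 m or z of each of hub_a, hub_b, hub_c in the frame of chuck below 0.0843 m)), for 0.2 s.
At the end, for the whole second after the job is handed in: All four nuts are home (hub within 0.3 mm of its lowest position), the plate is down within 0.6 mm and level within 0.01 rad, and every bystander is within 30 mm of where it started (z of each of hub_a, hub_b, hub_c, hub_d in the frame of chuck below 0.0843 m and angle between plate_mid's own z axis and vertical below 0.01 rad and z of plate_mid in the frame of chuck below 0.0486 m and distance of each of glue, driver, spanner, red_disc, rod_cup, spare_ring, strip_block from where it was at the start of the episode below 0.03 m); the robot touches nothing.
It fails at once if a lever is pushed with more than 25 N (contact force between anything else and lever_a above 25 N or contact force between anything else and lever_b above 25 N or contact force between anything else and lever_c above 25 N or contact force between anything else and lever_d above 25 N).
It fails at once if two neighbouring nuts are turned down before either one's diagonal opposite is tight ((z of each of hub_a, hub_b in the frame of chuck below 0.0878 m and not (z of hub_c in the frame of chuck below 0.0846 m) and not (z of hub_d in the frame of chuck below 0.0846 m)) or (z of each of hub_b, hub_c in the frame of chuck below 0.0878 m and not (z of hub_d in the frame of chuck below 0.0846 m) and not (z of hub_a in the frame of chuck below 0.0846 m)) or (z of each of hub_c, hub_d in the frame of chuck below 0.0878 m and not (z of hub_a in the frame of chuck below 0.0846 m) and not (z of hub_b in the frame of chuck below 0.0846 m)) or (z of each of hub_d, hub_a in the frame of chuck below 0.0878 m and not (z of hub_b in the frame of chuck below 0.0846 m) and not (z of hub_c in the frame of chuck below 0.0846 m))).
It fails at once if a nut is turned while another is left half tightened (((z of hub_a in the frame of chuck below 0.0878 m and not (z of hub_a in the frame of chuck below 0.0846 m)) and (z of hub_b in the frame of chuck below 0.0878 m and not (z of hub_b in the frame of chuck below 0.0846 m))) or ((z of hub_a in the frame of chuck below 0.0878 m and not (z of hub_a in the frame of chuck below 0.0846 m)) and (z of hub_c in the frame of chuck below 0.0878 m and not (z of hub_c in the frame of chuck below 0.0846 m))) or ((z of hub_a in the frame of chuck below 0.0878 m and not (z of hub_a in the frame of chuck below 0.0846 m)) and (z of hub_d in the frame of chuck below 0.0878 m and not (z of hub_d in the frame of chuck below 0.0846 m))) or ((z of hub_b in the frame of chuck below 0.0878 m and not (z of hub_b in the frame of chuck below 0.0846 m)) and (z of hub_c in the frame of chuck below 0.0878 m and not (z of hub_c in the frame of chuck below 0.0846 m))) or ((z of hub_b in the frame of chuck below 0.0878 m and not (z of hub_b in the frame of chuck below 0.0846 m)) and (z of hub_d in the frame of chuck below 0.0878 m and not (z of hub_d in the frame of chuck below 0.0846 m))) or ((z of hub_c in the frame of chuck below 0.0878 m and not (z of hub_c in the frame of chuck below 0.0846 m)) and (z of hub_d in the frame of chuck below 0.0878 m and not (z of hub_d in the frame of chuck below 0.0846 m)))).
It fails at once if a bystander is displaced by more than 30 mm (distance of any of glue, driver, spanner, red_disc, rod_cup, spare_ring, strip_block from where it was at the start of the episode above 0.03 m).
It also fails if it takes over 72 s, if anything falls off the work surface, if the arm or the gripper's body presses on something with over 40 N, if the wrist force passes 120 N, or if a joint passes its speed limit or range.

ROBOT

A 7-joint arm with a two-finger parallel gripper is mounted at the origin on the work surface. World frame = base frame: x ahead of the robot, y to its left, z up, the work surface at z = 0. Lengths are in m, angles in rad, forces in N, time in s.
With the tool pointing down it reaches from about 0.4 to 0.9 m from the base axis. Payload 5.5 kg.
Tool frame: the origin (TCP) lies at the very end of the fingers, on their centre line; the grasp point (between the pads) lies 19 mm behind it; z points along the fingers, y is the line along which they close (so a half turn about z gives the same grasp; the last joint's range is limited). The gripper opens to 85 mm and grips with 20 to 120 N. Pads are 22 mm wide; open, the fingers measure 114 mm over their backs; the gripper's body (76 mm by 85 mm) begins 54 mm behind the grasp point. The pads swing forward as they close: fully open they stand 13 mm farther back than shut.
Start: joints at [1.521, 0.501, -0.427, 1.55, 0.221, 1.138, -0.21], TCP at [0.2, -0.618, 0.198] pointing down, gripper open.
Joint ranges: [-2.88, 2.88], [-0.31, 2.03], [-1.54, 1.56], [0.2, 2.42], [-1.41, 4.55], [0.19, 2.02], [-2.57, 2.57]. Speed limits (rad/s): [2.57, 2.57, 3.14, 3.14, 3.14, 3.14, 3.14].

INTERFACE

Orientations are given as a 3x3 rotation matrix whose columns are the frame's x, y, z axes.
In Python, from rig import readout, viewer, bot gives the robot as it stands.
- The arm moves only by the tool jog_arm, never from a script. Its argument "plan" is a list that holds one entry, the list of rows, each a list of 7 numbers: the opening, from -1 (shut) to 1 (fully open), so that 0 is half open, then the shift along the world's x, y, z as a fraction of full scale, then the turn, a rotation vector about the world's x, y, z as a fraction of full scale. In form: [[[hand, x, y, z, rx, ry, rz], ...]]. A call has 1 to 12 rows; each row is the pose to reach, as a shift and turn from the pose commanded when the call began, turning the shorter way round; what a row does not reach only later rows make up. Full scale, the value 1, is 0.75 m for a shift and 360 degrees for a turn. A row lasts 1/12 s, in which the tool goes at most 41.7 mm and 7.16 degrees, less where a joint would pass 70% of its speed; a pose out of reach is approached as far as the arm can. A call with a number of a shift or a turn outside -1 to 1 is refused whole. A call with a gripper value outside its range is refused whole. The fingers move at their own pace and stop on an object; the grip force is fixed at half the most. Time passes only in rows, so rows that repeat a pose let the fingers close. It gives the time, the measured TCP pose, the force, the opening and the grip force at its end, in the units of the state.
- readout.get_state(): the state, without advancing time (a new reading comes with each control period).
- viewer.grab_frame(name): name is "scene" or "top" or "wrist"; returns (picture, depth): 480x640x3 uint8, red, green, blue; 480x640 float32, m along the optical axis (not along the pixel's ray), 0 where there is no reading.
- viewer.get_calibration(name): a dict with "intrinsics" (3x3 intrinsics, pixels), "k1" (the pictures are not rectified: a ray, as slopes to the right and down, at radius r is drawn at 1 + k1 r^2 times it, then the intrinsics apply), "T" (4x4, takes a point from camera to world coordinates). Camera axes: x right, y up, looking along -z (the intrinsics and any distortion apply to the point x, -y, -z); pixel columns grow to the right and rows downward; lengths in m; the calibration is good to about 2 mm. A picture is of the moment at which its call begins: read the wrist's pose just before it. get_calibration takes no time and is no camera call; for the wrist camera it gives the pose at the moment of the call.
- bot.close_job(): hands the job in; it is judged then, once.
The state is a dict: "t": time; "qpos": joint angles; "dq": joint speeds; "joint_efforts": joint torques, N m; "tcp_pos": TCP position; "eef_rot": TCP orientation; "force": force on the tool from outside, world axes, zero at the start; "moment": the same for the moment, N m; "width": opening from 0.0 (shut) to 1.0 (fully open); "grip_force": force on a finger pad.
Only numpy, scipy, OpenCV 4.12 (cv2) and the standard library are available. Lean on these libraries where they do the work, as an engineer would, in place of code of your own. Each camera call takes 0.05 s, during which the arm holds its last target. There are 200 camera calls.

## Working session

There is one attempt and no reset: what is moved stays moved. The work goes in short steps, Python scripts to look and compute and a tool call to move; the robot and the scene stay as the last step left them, time stands still between calls to the robot, and variables do not carry over. Pictures are saved under pics/ and viewed, at most 10 in all, crops included, and the job is handed in when it is done.

Besides the shell and the picture viewer there is one more tool, called after "Request:" by a JSON object that holds its "name" and its "arguments", one argument or row to a line. jog_arm: Moves the arm, as the interface text tells. Its arguments: {"type":"object","properties":{"plan":{"type":"array","items":{"type":"array","items":{"type":"array","items":{"type":"number"}}}}},"required":["plan"]}

```bash
mkdir -p pics; ls; python3 - <<'E'
from rig import readout, viewer, bot
import cv2, numpy as np
s=readout.get_state(); print(s)
for n in ("top","scene"):
    p,d=viewer.grab_frame(n); cv2.imwrite(f"pics/{n}1.png",p[:,:,::-1]); np.savez(f"{n}1.npz",p=p,d=d)
    print(n,viewer.get_calibration(n))
E
```

```text
pics
{'t': 0.0, 'qpos': array([ 1.52117553,  0.50184102, -0.42680704,  1.55145251,  0.22080917,
        1.13830528, -0.21026555]), 'dq': array([ 0.00073347,  0.00191703,  0.00091237, -0.00048156,  0.00132713,
        0.00063986, -0.00140041]), 'joint_efforts': array([ 5.88794046e-04, -5.69519198e+01, -5.81582218e+00, -2.80932659e+01,
        1.07203922e-02,  1.20152172e-02, -8.33688489e-06]), 'tcp_pos': array([ 0.19976551, -0.61774306,  0.19736405]), 'eef_rot': array([[ 9.51436187e-01,  3.07845564e-01, -5.39369973e-04],
       [ 3.07846030e-01, -9.51434353e-01,  1.86919294e-03],
       [ 6.22476329e-05, -1.94446071e-03, -9.99998108e-01]]), 'force': array([-0.16148432,  0.07746286,  0.46021282]), 'moment': array([ 0.00870724, -0.00859957, -0.02189539]), 'grip_force': 0.0, 'width': 0.9973784460571687}
top {'intrinsics': array([[556.55309007,   0.        , 328.06690115],
       [  0.        , 556.55309007, 244.03679112],
       [  0.        ,   0.        ,   1.        ]]), 'k1': -0.02811776244475716, 'T': array([[ 0.0947785 ,  0.97119632, -0.21862009,  0.3291715 ],
       [-0.9954829 ,  0.09123834, -0.02625577, -0.02871968],
       [-0.00555297,  0.22012104,  0.97545676,  1.19270608],
       [ 0.        ,  0.        ,  0.        ,  1.        ]])}
scene {'intrinsics': array([[607.76354846,   0.        , 311.76052389],
       [  0.        , 607.76354846, 244.89406794],
       [  0.        ,   0.        ,   1.        ]]), 'k1': -0.0006030849025873375, 'T': array([[-0.76693452, -0.44526004,  0.46212004,  1.14785811],
       [ 0.64145984, -0.51120252,  0.57201509,  0.68724401],
       [-0.01845853,  0.73512956,  0.6776753 ,  0.90674245],
       [ 0.        ,  0.        ,  0.        ,  1.        ]])}
```

View pics/top1.png

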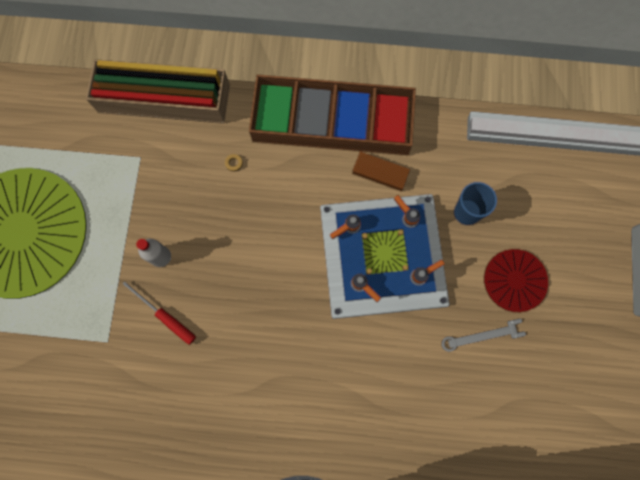

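View pics/scene1.png

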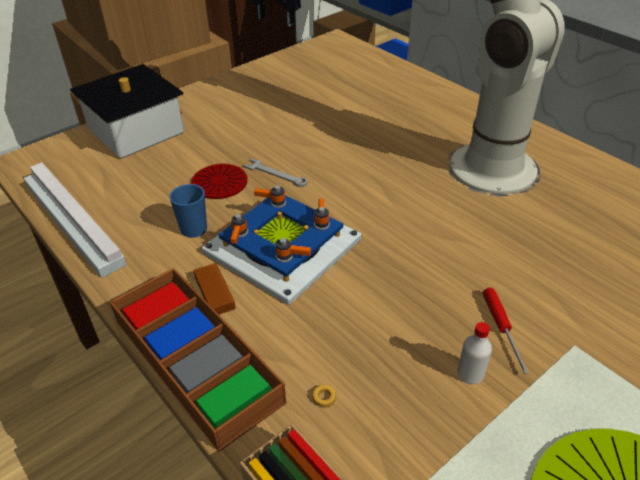

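The top view shows the chuck at about (385,255), with levers at about (345,230), (403,204), (434,268) and (371,292). The cup, amber block, red disc and spanner stand clear around it. The scene view confirms this. Next I'll measure hubs and levers by colour and rays.

```bash
cat > h.py <<'E'
import numpy as np, cv2
from rig import readout, viewer
def rays(c,uv):
    uv=np.asarray(uv,float).reshape(-1,1,2)
    D=np.array([c['k1'],0,0,0,0.])
    n=cv2.undistortPoints(uv,c['intrinsics'],D)[:,0]
    d=np.c_[n[:,0],-n[:,1],-np.ones(len(n))]@c['T'][:3,:3].T
    return c['T'][:3,3],d
def onplane(c,uv,z):
    o,d=rays(c,uv); return o+d*((z-o[2])/d[:,2])[:,None]
def deproj(c,d):
    v,u=np.nonzero(d>0); o,r=rays(c,np.c_[u,v]); return u,v,o+r*d[v,u][:,None]
E
python3 - <<'E'
from h import *
for n,w in (("top",(310,185,150,145)),("scene",(190,170,180,140))):
    f=np.load(n+"1.npz"); p,d=f['p'],f['d']; c=viewer.get_calibration(n)
    hsv=cv2.cvtColor(p,cv2.COLOR_RGB2HSV)
    m=cv2.inRange(hsv,(5,150,90),(17,255,255))
    x,y,W,H=w; mm=np.zeros_like(m); mm[y:y+H,x:x+W]=m[y:y+H,x:x+W]
    k,l,st,ce=cv2.connectedComponentsWithStats(mm)
    for i in range(1,k):
        if st[i,4]<25: continue
        v,u=np.nonzero(l==i); P=onplane(c,np.c_[u,v],.0835); mu=P.mean(0)
        ev,V=np.linalg.eigh(np.cov((P-mu)[:,:2].T)); s=(P-mu)[:,:2]@V[:,1]
        dep=d[v,u]; o,r=rays(c,np.c_[u,v]); Q=o+r*dep[:,None]
        print(n,st[i],mu.round(4),V[:,1].round(3),(s.min(),s.max()),"z",np.percentile(Q[:,2],[10,50,90]).round(4))
    b=cv2.inRange(hsv,(100,120,40),(125,255,255)); bb=np.zeros_like(b); bb[y:y+H,x:x+W]=b[y:y+H,x:x+W]
    if n=="top":
        cn=max(cv2.findContours(bb,cv2.RETR_EXTERNAL,cv2.CHAIN_APPROX_NONE)[0],key=cv2.contourArea)
        P=onplane(c,cn[:,0],.052)
        r=cv2.minAreaRect((P[:,:2]*1000).astype(np.float32)); print("plate",r, cv2.boxPoints(r))
    cv2.imwrite(f"pics/{n}_crop.png",cv2.resize(p[y:y+H,x:x+W,::-1],None,fx=4,fy=4,interpolation=cv2.INTER_CUBIC))
E
```

```text
top [395 195  14  17  90] [ 0.6782 -0.1418  0.0835] [-0.756 -0.655] (np.float64(-0.019476155593977622), np.float64(0.01902885243363254)) z [0.0782 0.0821 0.0849]
top [331 225  18  13  92] [ 0.6079 -0.0201  0.0835] [-0.618  0.787] (np.float64(-0.01857530849929899), np.float64(0.02055054584363133)) z [0.0797 0.0819 0.0847]
top [427 261  18  12  84] [ 0.553  -0.2193  0.0835] [-0.574  0.819] (np.float64(-0.018949475394561377), np.float64(0.01838294093250584)) z [0.0798 0.0825 0.0857]
top [363 285  17  16 101] [ 0.4871 -0.094   0.0835] [0.617 0.787] (np.float64(-0.019259681965783815), np.float64(0.019008161729261973)) z [0.0802 0.0829 0.0864]
plate ((580.59521484375, -117.91862487792969), (186.5367889404297, 185.86936950683594), 11.37148666381836) [[ 470.8339    -45.197983]
 [ 507.4816   -227.41862 ]
 [ 690.35657  -190.63927 ]
 [ 653.70886    -8.418625]]
scene [218 170  30  30  60] [ 0.5919 -0.2608  0.0835] [-0.901 -0.434] (np.float64(-0.05097748699417792), np.float64(0.0661740620399534)) z [-0.0027  0.0006  0.0067]
scene [253 187  18  11 144] [ 0.56   -0.2132  0.0835] [-0.387  0.922] (np
[... 540 characters left out ...]
1266156144551792)) z [0.0688 0.0767 0.0829]
scene [231 221  16  23 162] [ 0.6761 -0.1394  0.0835] [-0.825 -0.565] (np.float64(-0.033876460924091446), np.float64(0.035476368255782854)) z [0.0703 0.0805 0.0844]
scene [278 245  33  12 228] [ 0.6221 -0.0166  0.0835] [-0.821  0.57 ] (np.float64(-0.0335826939935632), np.float64(0.029799150619712656)) z [0.0711 0.0789 0.0838]
scene [ 190  262   46   48 1199] [ 0.7988 -0.0408  0.0835] [0.266 0.964] (np.float64(-0.06221793050839424), np.float64(0.06977287439591312)) z [0.022  0.0248 0.0277]
scene [190 297   6  11  53] [ 0.8488 -0.0332  0.0835] [0.655 0.756] (np.float64(-0.011811601645544978), np.float64(0.012596852312444924)) z [0.0363 0.044  0.0523]
```

View pics/top_crop.png

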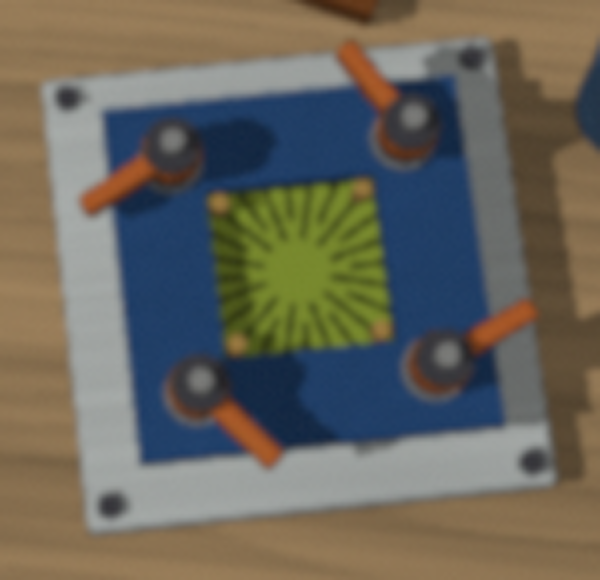

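The crop shows hub tops at crop pixels (172,140), (413,118), (447,357) and (200,381). Each lever points to the trailing side of its corner, and a clockwise turn sweeps it round the outside. Next: hub positions and lever angles.

```bash
python3 - <<'E'
from h import *
c=viewer.get_calibration("top")
uv=np.array([(173,141),(413,118),(446,356),(200,381)])/4-.375+[310,185]
H=onplane(c,uv,.0895)
print("hub px",H[:,:2].round(4), H.mean(0))
C=np.array([.5806,-.1179]); 
B={'TL':(.6079,-.0201,-.618,.787),'TR':(.6782,-.1418,.756,.655),'BR':(.553,-.2193,.574,-.819),'BL':(.4871,-.094,-.617,-.787)}
for i,(n,s) in enumerate(zip(('TL','TR','BR','BL'),((1,1),(1,-1),(-1,-1),(-1,1)))):
    a=np.radians(11.37); R=np.array([[np.cos(a),-np.sin(a)],[np.sin(a),np.cos(a)]])
    h=C+R@(np.array(s)*.062); b=np.array(B[n])
    q=H[i,:2]
    for nm,k in (("plate",h),("px",q)):
        m=b[:2]-k
        print(n,nm,k.round(4),"ang mean",np.degrees(np.arctan2(m[1],m[0])).round(1),"dist",np.hypot(*m).round(4),"axis",np.degrees(np.arctan2(b[3],b[2])).round(1))
E
```

```text
hub px [[ 0.6318 -0.0449]
 [ 0.6555 -0.1667]
 [ 0.5333 -0.1908]
 [ 0.5091 -0.0689]] [ 0.58241473 -0.11783939  0.0895    ]
TL plate [ 0.6292 -0.0449] ang mean 130.6 dist 0.0327 axis 128.1
TL px [ 0.6318 -0.0449] ang mean 133.9 dist 0.0344 axis 128.1
TR plate [ 0.6536 -0.1665] ang mean 45.1 dist 0.0348 axis 40.9
TR px [ 0.6555 -0.1667] ang mean 47.7 dist 0.0337 axis 40.9
BR plate [ 0.532  -0.1909] ang mean -53.6 dist 0.0353 axis -55.0
BR px [ 0.5333 -0.1908] ang mean -55.3 dist 0.0346 axis -55.0
BL plate [ 0.5076 -0.0693] ang mean -129.7 dist 0.0321 axis -128.1
BL px [ 0.5091 -0.0689] ang mean -131.2 dist 0.0333 axis -128.1
```

Request:
{"name": "jog_arm", "arguments": {
  "plan": [
    [[-1,0.05,0.06,0.04,0,0,0],[-1,0.1,0.12,0.07,0,0,0],[-1,0.15,0.18,0.07,0,0,0],[-1,0.2,0.24,0.07,0,0,0.02],[-1,0.25,0.3,0.07,0,0,0.04],[-1,0.3,0.36,0.07,0,0,0.06],[-1,0.35,0.42,0.07,0,0,0.08],[-1,0.38,0.48,0.07,0,0,0.1],[-1,0.4,0.54,0.07,0,0,0.12],[-1,0.4,0.59,0.07,0,0,0.14],[-1,0.4,0.62,0.07,0,0,0.16],[-1,0.4,0.63,0.07,0,0,0.16]]
  ]
}}

```text
t: 1.1
tcp_pos: [0.4748, -0.2141, 0.2501]
eef_rot: [[0.243, 0.97, -0.0], [0.97, -0.243, 0.0], [0.0, -0.0, -1.0]]
force: [0.1, -0.7, -0.2]
width: -0.0
grip_force: 0.0
```

Request:
{"name": "jog_arm", "arguments": {
  "plan": [
    [[-1,0.04,0.03,0.04,0,0,0.02],[-1,0.08,0.06,0.08,0,0,0.04],[-1,0.1,0.1,0.1,0,0,0.06],[-1,0.1,0.13,0.12,0,0,0.08],[-1,0.1,0.13,0.12,0,0,0.08]]
  ]
}}

```text
t: 1.52
tcp_pos: [0.5526, -0.1098, 0.3444]
eef_rot: [[-0.264, 0.965, 0.006], [0.965, 0.264, 0.003], [0.001, 0.007, -1.0]]
force: [0.4, 1.1, -0.2]
width: -0.002
grip_force: 0.0
```

```bash
python3 - <<'E'
from h import *
s=readout.get_state(); print(s['tcp_pos'],s['qpos'].round(3),s['eef_rot'][:,0],s['force'])
c=viewer.get_calibration("wrist"); p,d=viewer.grab_frame("wrist")
cv2.imwrite("pics/w1.png",p[:,:,::-1]); np.savez("w1.npz",p=p,d=d,T=c['T'],K=c['intrinsics'],k1=c['k1']); print(c)
hsv=cv2.cvtColor(p,cv2.COLOR_RGB2HSV)
m=cv2.inRange(hsv,(5,150,90),(17,255,255)); k,l,st,ce=cv2.connectedComponentsWithStats(m)
for i in range(1,k):
    if st[i,4]<100: continue
    v,u=np.nonzero(l==i); P=onplane(c,np.c_[u,v],.0835); mu=P.mean(0)
    ev,V=np.linalg.eigh(np.cov((P-mu)[:,:2].T)); print(st[i],mu[:2].round(4),np.degrees(np.arctan2(V[1,1],V[0,1])).round(1))
E
```

```text
[ 0.55263223 -0.10980634  0.34443613] [ 0.921  0.334 -0.985  1.569  0.278  1.383  0.178] [-0.26356032  0.96464196  0.00135949] [ 0.42539358  1.09892908 -0.21265172]
{'intrinsics': array([[344.26625284,   0.        , 317.12185899],
       [  0.        , 344.26625284, 234.81112987],
       [  0.        ,   0.        ,   1.        ]]), 'k1': -0.055011781730463886, 'T': array([[ 0.96462802, -0.25199491, -0.0774038 ,  0.53385297],
       [ 0.26351665,  0.92977794,  0.25704466, -0.04530591],
       [ 0.0071944 , -0.26834967,  0.96329471,  0.51952056],
       [ 0.        ,  0.        ,  0.        ,  1.        ]])}
[ 481   14  159  280 7208] [ 0.8569 -0.0031] 99.4
[ 419   26  141  236 3910] [ 0.7481 -0.0688] 77.7
[369 119  22  53 392] [ 0.6096 -0.0246] 117.0
[255 158  28  25 272] [ 0.4877 -0.0968] 51.1
[366 233  50  26 409] [ 0.6696 -0.1465] -151.2
[287 258  16  28 235] [ 0.5538 -0.219 ] 121.1
```

View pics/w1.png

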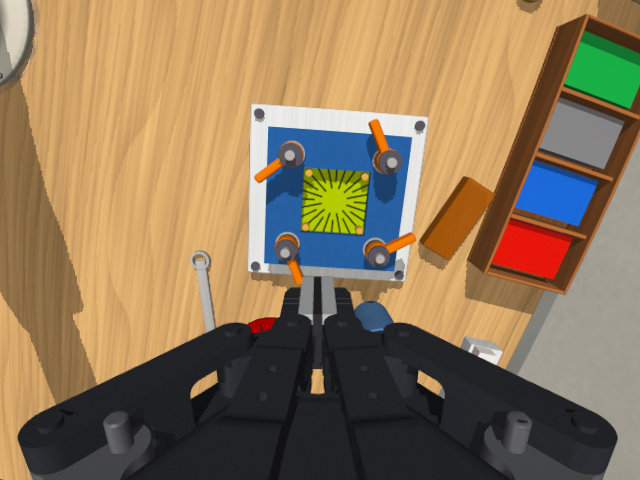

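The wrist view shows all four levers as measured. The lever tips are at about (377,124), (258,178), (412,238) and (298,280), and nothing stands near their sweeps. The joint-7 reading allows tool yaws from about -50° to 240°. Now a waypoint generator.

```bash
cat > wp.py <<'E'
import sys; from h import *
HUB={'TL':(.6305,-.0449),'TR':(.6545,-.1666),'BR':(.5327,-.1909),'BL':(.5083,-.0691)}
PHI={'TL':130.5,'TR':44,'BR':-54.5,'BL':-129.5}
HALF={'TL':11,'BR':11,'TR':14.5,'BL':14.5}
YAW={'TL':90,'BR':270,'TR':180,'BL':350}
def pose(n,turn,z,r=.04):
    """tool pose pushing lever n that has been turned clockwise by `turn` deg (negative: gap)"""
    f=np.radians(PHI[n]-turn); off=(6+HALF[n])/1000
    u=np.array([np.cos(f),np.sin(f)]); v=np.array([-u[1],u[0]])
    return np.r_[np.array(HUB[n])+r*u+off*v,z], PHI[n]-turn+YAW[n]
def show(n,turns,z):
    s=readout.get_state(); p0=s['tcp_pos']; y0=np.degrees(np.arctan2(s['eef_rot'][1,0],s['eef_rot'][0,0]))%360
    if y0>300: y0-=360
    print("now",p0.round(4),"yaw",y0.round(1),"q7",s['qpos'][6].round(2),"F",s['force'].round(1))
    for t in turns:
        p,y=pose(n,t,z); print(t,p.round(4),round(y,1),[-1]+((p-p0)/.75).round(4).tolist()+[0,0,round((y-y0)/360,4)])
if __name__=="__main__": show(sys.argv[1],eval(sys.argv[2]),float(sys.argv[3]))
E
python3 wp.py TL "[-14]" .14
```

```text
now [ 0.5513 -0.1135  0.3425] yaw 104.8 q7 0.17 F [0.4 0.1 0.2]
-14 [ 0.5881 -0.0355  0.14  ] 234.5 [-1, 0.049, 0.104, -0.27, 0, 0, np.float64(0.3602)]
```

Request:
{"name": "jog_arm", "arguments": {
  "plan": [
    [[-1,0.01,0.02,0,0,0,0.018],[-1,0.02,0.04,0,0,0,0.036],[-1,0.03,0.06,-0.02,0,0,0.054],[-1,0.04,0.08,-0.04,0,0,0.072],[-1,0.049,0.104,-0.06,0,0,0.09],[-1,0.049,0.104,-0.09,0,0,0.108],[-1,0.049,0.104,-0.12,0,0,0.126],[-1,0.049,0.104,-0.15,0,0,0.144],[-1,0.049,0.104,-0.17,0,0,0.162],[-1,0.049,0.104,-0.19,0,0,0.18],[-1,0.049,0.104,-0.21,0,0,0.198],[-1,0.049,0.104,-0.22,0,0,0.216]]
  ]
}}

```text
t: 2.57
tcp_pos: [0.5842, -0.0426, 0.1721]
eef_rot: [[-0.999, -0.039, -0.004], [-0.039, 0.999, -0.001], [0.005, -0.001, -1.0]]
force: [0.2, -0.3, -1.2]
width: -0.0
grip_force: 0.0
```

```bash
sed -i "s/'TL':90,'BR':270/'TL':80,'BR':260/" wp.py; python3 wp.py TL "[-14]" .062
```

```text
now [ 0.5842 -0.0426  0.1721] yaw 182.2 q7 1.11 F [ 0.2 -0.3 -1.2]
-14 [ 0.5881 -0.0355  0.062 ] 224.5 [-1, 0.0052, 0.0094, -0.1468, 0, 0, np.float64(0.1174)]
```

Request:
{"name": "jog_arm", "arguments": {
  "plan": [
    [[-1,0.003,0.005,0,0,0,0.018],[-1,0.005,0.009,0,0,0,0.036],[-1,0.005,0.009,-0.02,0,0,0.054],[-1,0.005,0.009,-0.04,0,0,0.072],[-1,0.005,0.009,-0.06,0,0,0.09],[-1,0.005,0.009,-0.08,0,0,0.108],[-1,0.005,0.009,-0.1,0,0,0.117],[-1,0.005,0.009,-0.1,0,0,0.117],[-1,0.005,0.009,-0.1,0,0,0.117],[-1,0.005,0.009,-0.1,0,0,0.117]]
  ]
}}

```text
t: 3.4
tcp_pos: [0.59, -0.0343, 0.1006]
eef_rot: [[-0.719, -0.695, -0.0], [-0.695, 0.719, -0.0], [0.0, 0.0, -1.0]]
force: [0.4, 0.8, 1.5]
width: 0.0
grip_force: 0.0
```

```bash
python3 wp.py TL "[-14]" .062
```

```text
now [ 0.59   -0.0343  0.1006] yaw 224.0 q7 1.68 F [0.4 0.8 1.5]
-14 [ 0.5881 -0.0355  0.062 ] 224.5 [-1, -0.0026, -0.0016, -0.0514, 0, 0, np.float64(0.0013)]
```

Request:
{"name": "jog_arm", "arguments": {
  "plan": [
    [[-1,-0.0026,-0.0016,-0.02,0,0,0],[-1,-0.0026,-0.0016,-0.04,0,0,0],[-1,-0.0026,-0.0016,-0.0514,0,0,0.001],[-1,-0.0026,-0.0016,-0.0514,0,0,0.001],[-1,-0.0026,-0.0016,-0.0514,0,0,0.001],[-1,-0.0026,-0.0016,-0.0514,0,0,0.001]]
  ]
}}

```text
t: 3.9
tcp_pos: [0.5883, -0.0347, 0.062]
eef_rot: [[-0.712, -0.702, 0.0], [-0.702, 0.712, 0.0], [-0.0, 0.0, -1.0]]
force: [-0.5, 0.4, 0.9]
width: -0.001
grip_force: 0.0
```

```bash
python3 wp.py TL "range(-8,59,6)" .062
```

```text
now [ 0.5883 -0.0347  0.062 ] yaw 224.6 q7 1.66 F [-0.5  0.4  0.9]
-8 [ 0.5893 -0.0311  0.062 ] 218.5 [-1, 0.0014, 0.0047, -0.0001, 0, 0, np.float64(-0.0169)]
-2 [ 0.5909 -0.0269  0.062 ] 212.5 [-1, 0.0036, 0.0104, -0.0001, 0, 0, np.float64(-0.0335)]
4 [ 0.593  -0.0229  0.062 ] 206.5 [-1, 0.0064, 0.0158, -0.0001, 0, 0, np.float64(-0.0502)]
10 [ 0.5956 -0.0191  0.062 ] 200.5 [-1, 0.0097, 0.0208, -0.0001, 0, 0, np.float64(-0.0669)]
16 [ 0.5984 -0.0156  0.062 ] 194.5 [-1, 0.0136, 0.0255, -0.0001, 0, 0, np.float64(-0.0835)]
22 [ 0.6017 -0.0124  0.062 ] 188.5 [-1, 0.0179, 0.0298, -0.0001, 0, 0, np.float64(-0.1002)]
28 [ 0.6052 -0.0095  0.062 ] 182.5 [-1, 0.0226, 0.0335, -0.0001, 0, 0, np.float64(-0.1169)]
34 [ 0.6091 -0.0071  0.062 ] 176.5 [-1, 0.0278, 0.0368, -0.0001, 0, 0, np.float64(-0.1335)]
40 [ 0.6132 -0.005   0.062 ] 170.5 [-1, 0.0332, 0.0395, -0.0001, 0, 0, np.float64(-0.1502)]
46 [ 0.6174 -0.0035  0.062 ] 164.5 [-1, 0.0389, 0.0416, -0.0001, 0, 0, np.float64(-0.1669)]
52 [ 0.6218 -0.0023  0.062 ] 158.5 [-1, 0.0447, 0.0432, -0.0001, 0, 0, np.float64(-0.1835)]
58 [ 0.6263 -0.0016  0.062 ] 152.5 [-1, 0.0507, 0.0441, -0.0001, 0, 0, np.float64(-0.2002)]
```

Request:
{"name": "jog_arm", "arguments": {
  "plan": [
    [[-1,0.0014,0.0047,0,0,0,-0.017],[-1,0.0036,0.0104,0,0,0,-0.0335],[-1,0.0064,0.0158,0,0,0,-0.05],[-1,0.0097,0.0208,0,0,0,-0.067],[-1,0.0136,0.0255,0,0,0,-0.0835],[-1,0.0136,0.0255,0,0,0,-0.0835]]
  ]
}}

```text
t: 4.4
tcp_pos: [0.5995, -0.0146, 0.0631]
eef_rot: [[-0.969, -0.248, 0.002], [-0.248, 0.969, 0.0], [-0.002, -0.0, -1.0]]
force: [-0.2, 1.0, 1.3]
width: -0.003
grip_force: 0.0
```

```bash
python3 wp.py TL "range(22,89,6)" .062
```

```text
now [ 0.5995 -0.0146  0.0631] yaw 194.4 q7 1.16 F [-0.2  1.   1.3]
22 [ 0.6017 -0.0124  0.062 ] 188.5 [-1, 0.003, 0.0029, -0.0015, 0, 0, np.float64(-0.0163)]
28 [ 0.6052 -0.0095  0.062 ] 182.5 [-1, 0.0077, 0.0067, -0.0015, 0, 0, np.float64(-0.033)]
34 [ 0.6091 -0.0071  0.062 ] 176.5 [-1, 0.0128, 0.01, -0.0015, 0, 0, np.float64(-0.0496)]
40 [ 0.6132 -0.005   0.062 ] 170.5 [-1, 0.0182, 0.0127, -0.0015, 0, 0, np.float64(-0.0663)]
46 [ 0.6174 -0.0035  0.062 ] 164.5 [-1, 0.0239, 0.0148, -0.0015, 0, 0, np.float64(-0.083)]
52 [ 0.6218 -0.0023  0.062 ] 158.5 [-1, 0.0298, 0.0163, -0.0015, 0, 0, np.float64(-0.0996)]
58 [ 0.6263 -0.0016  0.062 ] 152.5 [-1, 0.0358, 0.0172, -0.0015, 0, 0, np.float64(-0.1163)]
64 [ 0.6309 -0.0014  0.062 ] 146.5 [-1, 0.0419, 0.0175, -0.0015, 0, 0, np.float64(-0.133)]
70 [ 0.6354 -0.0017  0.062 ] 140.5 [-1, 0.0479, 0.0171, -0.0015, 0, 0, np.float64(-0.1496)]
76 [ 0.6399 -0.0025  0.062 ] 134.5 [-1, 0.0539, 0.0161, -0.0015, 0, 0, np.float64(-0.1663)]
82 [ 0.6443 -0.0037  0.062 ] 128.5 [-1, 0.0597, 0.0145, -0.0015, 0, 0, np.float64(-0.183)]
88 [ 0.6485 -0.0053  0.062 ] 122.5 [-1, 0.0654, 0.0123, -0.0015, 0, 0, np.float64(-0.1996)]
```

```bash
python3 - <<'E'
from h import *
p,d=viewer.grab_frame("top"); q,_=viewer.grab_frame("scene")
print(readout.get_state()['force'])
a=cv2.resize(p[185:330,310:460,::-1],(400,400),interpolation=cv2.INTER_CUBIC); b=cv2.resize(q[150:310,190:350,::-1],(400,400),interpolation=cv2.INTER_CUBIC)
cv2.imwrite("pics/c2.png",np.hstack([a,b]))
E
```

```text
[-0.21515659 -0.08506681 -0.7075192 ]
```

View pics/c2.png

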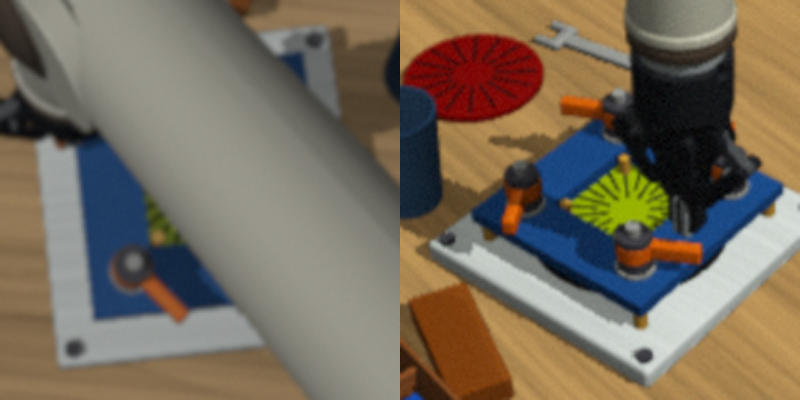

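The crop shows the shut fingers at (685,215), still just short of the lever at (665,250), so there is no contact yet. The tip is slimmer than assumed, so I carry on.

Request:
{"name": "jog_arm", "arguments": {
  "plan": [
    [[-1,0.003,0.003,-0.001,0,0,-0.016],[-1,0.0077,0.0067,-0.001,0,0,-0.033],[-1,0.0077,0.0067,-0.001,0,0,-0.033],[-1,0.0077,0.0067,-0.001,0,0,-0.033]]
  ]
}}

```text
t: 4.83
tcp_pos: [0.604, -0.0111, 0.0612]
eef_rot: [[-0.999, -0.051, 0.0], [-0.051, 0.999, -0.0], [-0.0, -0.0, -1.0]]
force: [0.8, -0.7, 0.9]
width: 0.0
grip_force: 0.0
```

```bash
python3 wp.py TL "range(34,101,6)" .062
```

```text
now [ 0.604  -0.0111  0.0612] yaw 182.9 q7 0.98 F [ 0.8 -0.7  0.9]
34 [ 0.6091 -0.0071  0.062 ] 176.5 [-1, 0.0067, 0.0053, 0.001, 0, 0, np.float64(-0.0178)]
40 [ 0.6132 -0.005   0.062 ] 170.5 [-1, 0.0121, 0.008, 0.001, 0, 0, np.float64(-0.0345)]
46 [ 0.6174 -0.0035  0.062 ] 164.5 [-1, 0.0178, 0.0101, 0.001, 0, 0, np.float64(-0.0511)]
52 [ 0.6218 -0.0023  0.062 ] 158.5 [-1, 0.0237, 0.0117, 0.001, 0, 0, np.float64(-0.0678)]
58 [ 0.6263 -0.0016  0.062 ] 152.5 [-1, 0.0297, 0.0126, 0.001, 0, 0, np.float64(-0.0845)]
64 [ 0.6309 -0.0014  0.062 ] 146.5 [-1, 0.0357, 0.0128, 0.001, 0, 0, np.float64(-0.1011)]
70 [ 0.6354 -0.0017  0.062 ] 140.5 [-1, 0.0418, 0.0125, 0.001, 0, 0, np.float64(-0.1178)]
76 [ 0.6399 -0.0025  0.062 ] 134.5 [-1, 0.0478, 0.0115, 0.001, 0, 0, np.float64(-0.1345)]
82 [ 0.6443 -0.0037  0.062 ] 128.5 [-1, 0.0536, 0.0098, 0.001, 0, 0, np.float64(-0.1511)]
88 [ 0.6485 -0.0053  0.062 ] 122.5 [-1, 0.0593, 0.0076, 0.001, 0, 0, np.float64(-0.1678)]
94 [ 0.6525 -0.0074  0.062 ] 116.5 [-1, 0.0647, 0.0048, 0.001, 0, 0, np.float64(-0.1845)]
100 [ 0.6563 -0.01    0.062 ] 110.5 [-1, 0.0697, 0.0015, 0.001, 0, 0, np.float64(-0.2011)]
```

```bash
python3 - <<'E'
from h import *
q,_=viewer.grab_frame("scene"); p,_=viewer.grab_frame("wrist")
print(readout.get_state()['force'])
b=cv2.resize(q[190:290,210:350,::-1],(420,300),interpolation=cv2.INTER_CUBIC); a=cv2.resize(p[140:440,120:500,::-1],(380,300))
cv2.imwrite("pics/c3.png",np.hstack([b,a]))
E
```

```text
[-1.17359183 -0.4433927  -0.05345941]
```

View pics/c3.png

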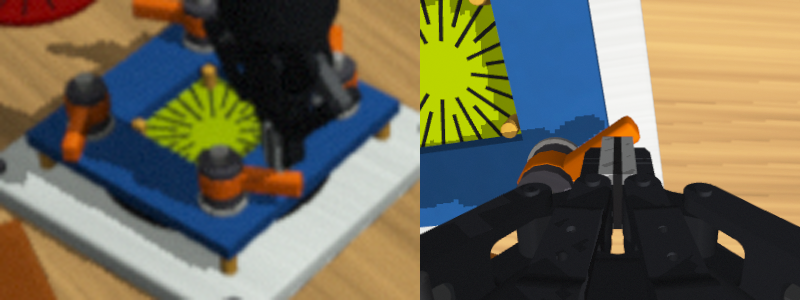

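```bash
python3 - <<'E'
from h import *
q,_=viewer.grab_frame("scene"); c=viewer.get_calibration("scene")
m=cv2.inRange(cv2.cvtColor(q,cv2.COLOR_RGB2HSV),(5,150,90),(17,255,255)); k,l,st,ce=cv2.connectedComponentsWithStats(m[230:270,265:320])
print(st,ce)
f=np.load("scene1.npz")['p']
m=cv2.inRange(cv2.cvtColor(f,cv2.COLOR_RGB2HSV),(5,150,90),(17,255,255)); k,l,st,ce=cv2.connectedComponentsWithStats(m[230:270,265:320])
print(st,ce)
print(onplane(c,[(305,244),(305,240),(300,244)],.0835))
def proj(P):
    T=np.linalg.inv(c['T']); X=T[:3,:3]@P+T[:3,3]; n=np.array([X[0],-X[1]])/-X[2]; return c['intrinsics'][:2,:2]@n+c['intrinsics'][:2,2]
s=readout.get_state(); print(s['tcp_pos'],proj(s['tcp_pos']),proj(s['tcp_pos']+[0,0,.022]),proj(s['tcp_pos']+[0,0,.05]))
for r in(.015,.055): print(proj(np.array([.6305+r*np.cos(2.2776),-.0449+r*np.sin(2.2776),.0835])))
b=cv2.resize(q[205:265,265:345,::-1],(800,600),interpolation=cv2.INTER_CUBIC); cv2.imwrite("pics/c4.png",b)
E
```

```text
[[   0    0   55   40 1965]
 [  12   16   34   11  235]] [[26.69058524 19.35012723]
 [29.58723404 20.75319149]]
[[   0    0   55   40 1972]
 [  13   15   33   12  228]] [[26.64553753 19.37322515]
 [30.06578947 20.59649123]]
[[ 0.59499108 -0.01856381  0.0835    ]
 [ 0.58741545 -0.02777335  0.0835    ]
 [ 0.60254801 -0.02514673  0.0835    ]]
[ 0.60380066 -0.01128411  0.06100202] [304.20886156 256.01162745] [303.91165108 248.02007696] [303.52261467 237.55946325]
[290.29024786 245.92101239]
[310.02836605 247.92912166]
```

View pics/c4.png

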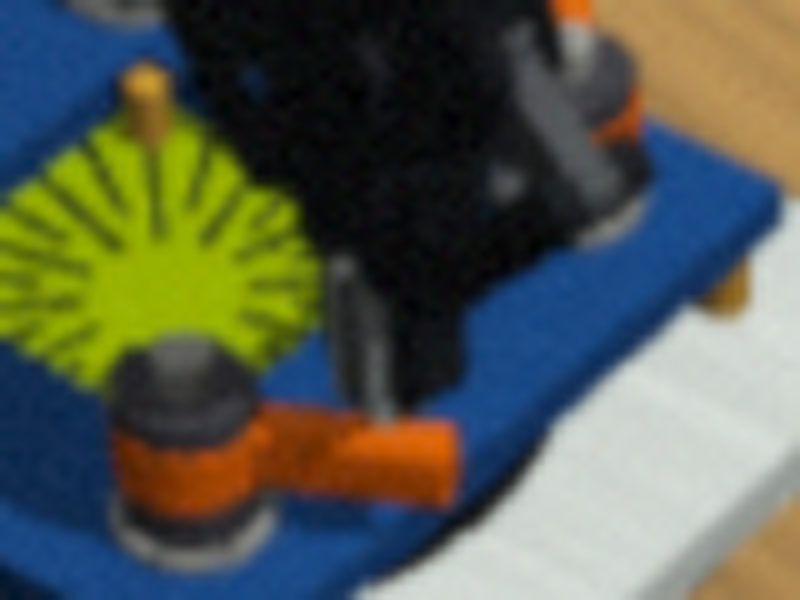

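The zoom shows the shut pads at column 304 ending at the lever's upper edge (row ≈246). The tip may be passing above the lever, so I check its height with the wrist and scene depth.

```bash
python3 - <<'E'
from h import *
s=readout.get_state(); print(s['tcp_pos'],s['force'])
for n in("wrist","scene"):
    c=viewer.get_calibration(n); p,d=viewer.grab_frame(n); u,v,P=deproj(c,d)
    k=(np.hypot(P[:,0]-s['tcp_pos'][0],P[:,1]-s['tcp_pos'][1])<.035)&(P[:,2]>.045)&(P[:,2]<.16)
    o=p[v,u].astype(int); grey=(o.max(1)-o.min(1))<30
    for a in np.arange(.045,.13,.008):
        q=k&grey&(P[:,2]>=a)&(P[:,2]<a+.008)
        if q.sum()>3: print(n,a.round(3),q.sum(),"x",np.percentile(P[q,0],[5,50,95]).round(4),"y",np.percentile(P[q,1],[5,50,95]).round(4))
E
```

```text
[ 0.60380066 -0.01128411  0.06100202] [-1.33121394 -0.1493322   0.69733595]
wrist 0.045 17 x [0.5796 0.6112 0.619 ] y [-0.0389 -0.0238 -0.0177]
wrist 0.053 152 x [0.6143 0.6168 0.6191] y [-0.0439 -0.0399 -0.0358]
wrist 0.061 51 x [0.6163 0.617  0.6183] y [-0.0437 -0.0408 -0.0383]
wrist 0.069 14 x [0.5942 0.6012 0.6089] y [-0.0289 -0.0188 -0.0028]
wrist 0.077 50 x [0.6166 0.6186 0.6237] y [-0.043  -0.0384 -0.0337]
wrist 0.085 292 x [0.6169 0.6209 0.6253] y [-0.0426 -0.0382 -0.0341]
wrist 0.093 93 x [0.5928 0.5932 0.5975] y [-0.0196 -0.0119 -0.0027]
wrist 0.101 491 x [0.5927 0.5939 0.5978] y [-0.024  -0.0127 -0.0002]
wrist 0.109 608 x [0.5927 0.5949 0.5979] y [-0.0246 -0.0124 -0.0001]
wrist 0.117 634 x [0.5927 0.5936 0.5979] y [-0.0246 -0.0127 -0.    ]
wrist 0.125 959 x [0.5927 0.5962 0.6131] y [-0.0176 -0.0121 -0.0075]
scene 0.045 7 x [0.5767 0.603  0.6227] y [-0.0373 -0.0261 -0.0226]
scene 0.053 24 x [0.6038 0.6242 0.6314] y [-0.038  -0.0322 -0.0237]
scene 0.061 5 x [0.6254 0.6276 0.6328] y [-0.0309 -0.0305 -0.0297]
scene 0.077 4 x [0.6106 0.6122 0.6184] y [-0.0355 -0.0308 -0.0284]
scene 0.085 19 x [0.6197 0.6247 0.6306] y [-0.04   -0.0339 -0.0311]
scene 0.093 9 x [0.6081 0.611  0.613 ] y [-0.0141 -0.0052 -0.0021]
scene 0.101 34 x [0.5996 0.611  0.6147] y [-0.0191 -0.0041  0.0025]
scene 0.109 41 x [0.5997 0.6094 0.6148] y [-0.017  -0.0025  0.0034]
scene 0.117 37 x [0.601  0.6106 0.6156] y [-0.0147 -0.0042  0.0033]
scene 0.125 26 x [0.6092 0.6133 0.6153] y [-0.017  -0.0064  0.0019]
```

```bash
python3 - <<'E'
from h import *
s=readout.get_state(); print(s['tcp_pos'],s['width'])
c=viewer.get_calibration("wrist"); p,d=viewer.grab_frame("wrist"); u,v,P=deproj(c,d)
for lo,hi in((-.024,-.016),(-.016,-.008),(-.008,0)):
    k=(abs(P[:,0]-.595)<.005)&(P[:,1]>lo)&(P[:,1]<hi)&(P[:,2]>.056)&(P[:,2]<.14)
    print(lo,np.histogram(P[k,2],np.arange(.056,.14,.004)))
c=viewer.get_calibration("scene"); p,d=viewer.grab_frame("scene")
for r in range(238,252): 
    o,y=rays(c,[(303,r)]); print(r,(o+y*d[r,303])[0].round(4),p[r,303])
E
```

```text
[ 0.60383457 -0.0112604   0.06096834] -0.002128192771469265
-0.024 (array([  0,   0,   0,   5,   8,   8,   6,   0,   0,   0,  25,  71,  74,
        85,  89,  96,  99,  45,  46,  66, 185]), array([0.056, 0.06 , 0.064, 0.068, 0.072, 0.076, 0.08 , 0.084, 0.088,
       0.092, 0.096, 0.1  , 0.104, 0.108, 0.112, 0.116, 0.12 , 0.124,
       0.128, 0.132, 0.136, 0.14 ]))
-0.016 (array([  0,   0,   0,  22,  47,  55, 142,   1,   0,   0,  50,  68,  84,
        78,  97, 100, 111, 123, 324,  48, 128]), array([0.056, 0.06 , 0.064, 0.068, 0.072, 0.076, 0.08 , 0.084, 0.088,
       0.092, 0.096, 0.1  , 0.104, 0.108, 0.112, 0.116, 0.12 , 0.124,
       0.128, 0.132, 0.136, 0.14 ]))
-0.008 (array([  0,   0,   0,  16,  29,  40, 125,   1,   0,   0,  20,  59,  76,
        88,  81,  94,  93,  31,  31,  61, 179]), array([0.056, 0.06 , 0.064, 0.068, 0.072, 0.076, 0.08 , 0.084, 0.088,
       0.092, 0.096, 0.1  , 0.104, 0.108, 0.112, 0.116, 0.12 , 0.124,
       0.128, 0.132, 0.136, 0.14 ]))
238 [ 0.6102 -0.0048  0.1181] [40 43 44]
239 [ 0.6111 -0.0037  0.1167] [53 56 55]
240 [ 0.6102 -0.005   0.1127] [61 63 63]
241 [ 0.6101 -0.0052  0.1099] [58 62 61]
242 [ 0.6102 -0.0052  0.1073] [60 63 64]
243 [ 0.6107 -0.0048  0.1052] [62 64 65]
244 [ 0.6103 -0.0053  0.102 ] [66 67 67]
245 [ 0.6127 -0.0024  0.1027] [66 67 67]
246 [ 0.6136 -0.0014  0.1013] [99 94 91]
247 [ 0.6104 -0.0055  0.0938] [152 104  74]
248 [ 0.6066 -0.0106  0.0853] [201 102  36]
249 [ 0.6081 -0.0088  0.0847] [210  95  13]
250 [ 0.6073 -0.0099  0.0807] [184  81   5]
251 [ 0.6058 -0.0121  0.0755] [151  62   3]
```

The fingertips really sit at about z = 0.098 while the readout says 0.061, so they are 37 mm short of the stated TCP and passed over the lever. I will back off, then go down slowly, watching the force, to a readout of about 0.031 (tip ≈ 0.068).

```bash
python3 wp.py TL "[10,-14]" .062
```

```text
now [ 0.6039 -0.0111  0.061 ] yaw 182.7 q7 0.98 F [0.  0.1 0.3]
10 [ 0.5956 -0.0191  0.062 ] 200.5 [-1, -0.0111, -0.0106, 0.0014, 0, 0, np.float64(0.0495)]
-14 [ 0.5881 -0.0355  0.062 ] 224.5 [-1, -0.0211, -0.0325, 0.0014, 0, 0, np.float64(0.1162)]
```

Request:
{"name": "jog_arm", "arguments": {
  "plan": [
    [[-1,-0.005,-0.005,0.001,0,0,0.019],[-1,-0.011,-0.011,0.001,0,0,0.038],[-1,-0.015,-0.018,0.001,0,0,0.057],[-1,-0.018,-0.025,0.001,0,0,0.076],[-1,-0.021,-0.0325,0.001,0,0,0.095],[-1,-0.021,-0.0325,0.001,0,0,0.116],[-1,-0.021,-0.0325,-0.01,0,0,0.116],[-1,-0.021,-0.0325,-0.02,0,0,0.116],[-1,-0.021,-0.0325,-0.026,0,0,0.116],[-1,-0.021,-0.0325,-0.026,0,0,0.116]]
  ]
}}

```text
t: 6.02
tcp_pos: [0.5872, -0.0352, 0.0399]
eef_rot: [[-0.716, -0.698, -0.002], [-0.698, 0.716, -0.0], [0.002, 0.002, -1.0]]
force: [-0.0, -0.9, -0.1]
width: 0.005
grip_force: 0.0
```

Request:
{"name": "jog_arm", "arguments": {
  "plan": [
    [[-1,0,0,-0.006,0,0,0],[-1,0,0,-0.013,0,0,0],[-1,0,0,-0.013,0,0,0]]
  ]
}}

```text
t: 6.27
tcp_pos: [0.5878, -0.0353, 0.0309]
eef_rot: [[-0.715, -0.699, -0.001], [-0.699, 0.715, -0.0], [0.001, 0.001, -1.0]]
force: [-0.5, -0.0, 0.3]
width: -0.0
grip_force: 0.0
```

```bash
python3 wp.py TL "range(-8,59,6)" .031; python3 - <<'E'
from h import *
s=readout.get_state();t=s['tcp_pos']
c=viewer.get_calibration("wrist"); p,d=viewer.grab_frame("wrist"); u,v,P=deproj(c,d)
o=p[v,u].astype(int); g=(o.max(1)-o.min(1))<30
k=g&(np.hypot(P[:,0]-t[0],P[:,1]-t[1])<.016)&(P[:,2]<.14)
print(np.histogram(P[k,2],np.arange(.044,.14,.004)))
E
```

```text
now [ 0.5878 -0.0353  0.0309] yaw 224.4 q7 1.63 F [-0.5 -0.   0.3]
-8 [ 0.5893 -0.0311  0.031 ] 218.5 [-1, 0.002, 0.0055, 0.0002, 0, 0, np.float64(-0.0163)]
-2 [ 0.5909 -0.0269  0.031 ] 212.5 [-1, 0.0043, 0.0111, 0.0002, 0, 0, np.float64(-0.033)]
4 [ 0.593  -0.0229  0.031 ] 206.5 [-1, 0.0071, 0.0165, 0.0002, 0, 0, np.float64(-0.0496)]
10 [ 0.5956 -0.0191  0.031 ] 200.5 [-1, 0.0104, 0.0216, 0.0002, 0, 0, np.float64(-0.0663)]
16 [ 0.5984 -0.0156  0.031 ] 194.5 [-1, 0.0143, 0.0263, 0.0002, 0, 0, np.float64(-0.083)]
22 [ 0.6017 -0.0124  0.031 ] 188.5 [-1, 0.0186, 0.0305, 0.0002, 0, 0, np.float64(-0.0996)]
28 [ 0.6052 -0.0095  0.031 ] 182.5 [-1, 0.0233, 0.0343, 0.0002, 0, 0, np.float64(-0.1163)]
34 [ 0.6091 -0.0071  0.031 ] 176.5 [-1, 0.0284, 0.0376, 0.0002, 0, 0, np.float64(-0.133)]
40 [ 0.6132 -0.005   0.031 ] 170.5 [-1, 0.0339, 0.0403, 0.0002, 0, 0, np.float64(-0.1496)]
46 [ 0.6174 -0.0035  0.031 ] 164.5 [-1, 0.0395, 0.0424, 0.0002, 0, 0, np.float64(-0.1663)]
52 [ 0.6218 -0.0023  0.031 ] 158.5 [-1, 0.0454, 0.0439, 0.0002, 0, 0, np.float64(-0.183)]
58 [ 0.6263 -0.0016  0.031 ] 152.5 [-1, 0.0514, 0.0448, 0.0002, 0, 0, np.float64(-0.1996)]
(array([  0,   1,   0,   0,   0,   2, 139, 229, 285, 292, 310, 351, 263,
       260, 666, 195, 822, 606, 446, 228, 116, 148, 136, 333]), array([0.044, 0.048, 0.052, 0.056, 0.06 , 0.064, 0.068, 0.072, 0.076,
       0.08 , 0.084, 0.088, 0.092, 0.096, 0.1  , 0.104, 0.108, 0.112,
       0.116, 0.12 , 0.124, 0.128, 0.132, 0.136, 0.14 ]))
```

The tip is confirmed at z ≈ 0.068, overlapping the lever. Pushing now.

Request:
{"name": "jog_arm", "arguments": {
  "plan": [
    [[-1,0.002,0.0055,0,0,0,-0.016],[-1,0.0043,0.011,0,0,0,-0.033],[-1,0.007,0.0165,0,0,0,-0.05],[-1,0.0104,0.0216,0,0,0,-0.066],[-1,0.0143,0.0263,0,0,0,-0.083],[-1,0.0143,0.0263,0,0,0,-0.083]]
  ]
}}

```text
t: 6.82
tcp_pos: [0.5981, -0.0162, 0.0317]
eef_rot: [[-0.969, -0.247, -0.002], [-0.247, 0.969, -0.002], [0.002, -0.002, -1.0]]
force: [-3.6, -1.8, -0.6]
width: -0.0
grip_force: 2.0
```

```bash
python3 wp.py TL "range(22,89,6)" .031
```

```text
now [ 0.5981 -0.0162  0.0317] yaw 194.3 q7 1.13 F [-3.6 -1.8 -0.6]
22 [ 0.6017 -0.0124  0.031 ] 188.5 [-1, 0.0047, 0.0052, -0.001, 0, 0, np.float64(-0.0161)]
28 [ 0.6052 -0.0095  0.031 ] 182.5 [-1, 0.0095, 0.0089, -0.001, 0, 0, np.float64(-0.0328)]
34 [ 0.6091 -0.0071  0.031 ] 176.5 [-1, 0.0146, 0.0122, -0.001, 0, 0, np.float64(-0.0494)]
40 [ 0.6132 -0.005   0.031 ] 170.5 [-1, 0.02, 0.0149, -0.001, 0, 0, np.float64(-0.0661)]
46 [ 0.6174 -0.0035  0.031 ] 164.5 [-1, 0.0257, 0.017, -0.001, 0, 0, np.float64(-0.0828)]
52 [ 0.6218 -0.0023  0.031 ] 158.5 [-1, 0.0316, 0.0185, -0.001, 0, 0, np.float64(-0.0994)]
58 [ 0.6263 -0.0016  0.031 ] 152.5 [-1, 0.0376, 0.0194, -0.001, 0, 0, np.float64(-0.1161)]
64 [ 0.6309 -0.0014  0.031 ] 146.5 [-1, 0.0436, 0.0197, -0.001, 0, 0, np.float64(-0.1328)]
70 [ 0.6354 -0.0017  0.031 ] 140.5 [-1, 0.0497, 0.0193, -0.001, 0, 0, np.float64(-0.1494)]
76 [ 0.6399 -0.0025  0.031 ] 134.5 [-1, 0.0557, 0.0183, -0.001, 0, 0, np.float64(-0.1661)]
82 [ 0.6443 -0.0037  0.031 ] 128.5 [-1, 0.0615, 0.0167, -0.001, 0, 0, np.float64(-0.1828)]
88 [ 0.6485 -0.0053  0.031 ] 122.5 [-1, 0.0672, 0.0145, -0.001, 0, 0, np.float64(-0.1994)]
```

Request:
{"name": "jog_arm", "arguments": {
  "plan": [
    [[-1,0.0047,0.005,-0.001,0,0,-0.016],[-1,0.0095,0.0089,-0.001,0,0,-0.033],[-1,0.0146,0.0122,-0.001,0,0,-0.05],[-1,0.02,0.0149,-0.001,0,0,-0.066],[-1,0.0257,0.017,-0.001,0,0,-0.083],[-1,0.0316,0.0185,-0.001,0,0,-0.1],[-1,0.0376,0.0194,-0.001,0,0,-0.116],[-1,0.0436,0.0197,-0.001,0,0,-0.133],[-1,0.0497,0.0193,-0.001,0,0,-0.15],[-1,0.0557,0.0183,-0.001,0,0,-0.166],[-1,0.0615,0.0167,-0.001,0,0,-0.183],[-1,0.0672,0.0145,-0.001,0,0,-0.2]]
  ]
}}

```text
t: 7.82
tcp_pos: [0.6464, -0.0035, 0.0297]
eef_rot: [[-0.537, 0.844, -0.006], [0.844, 0.537, 0.001], [0.004, -0.004, -1.0]]
force: [-4.8, 1.6, -3.2]
width: -0.001
grip_force: 2.4
```

```bash
cat >> wp.py <<'E'
def tab(n,t0,turns,z=.031,z0=.031):
    """rows relative to nominal pose at t0"""
    p0,y0=pose(n,t0,z0)
    for t in turns:
        p,y=pose(n,t,z); print(n,t0,'->',t,"yaw",round(y,1),((p-p0)/.75).round(4).tolist(),round((y-y0)/360,4))
E
python3 - <<'E'
from wp import *
s=readout.get_state(); print(s['tcp_pos'].round(4),s['eef_rot'][:2,0],s['qpos'].round(2),s['force'].round(1)); print(pose('TL',88,.031))
tab('TL',88,range(94,149,6))
for t in range(148,200,6): tab('TL',t,[t+6])
E
```

```text
[ 0.6464 -0.0035  0.0297] [-0.53692947  0.84361776] [ 0.5   0.81 -0.79  1.66  0.67  0.97  0.04] [-4.8  1.6 -3.2]
(array([ 0.64850606, -0.00534268,  0.031     ]), 122.5)
TL 88 -> 94 yaw 116.5 [0.0054, -0.0028, 0.0] -0.0167
TL 88 -> 100 yaw 110.5 [0.0104, -0.0061, 0.0] -0.0333
TL 88 -> 106 yaw 104.5 [0.0151, -0.01, 0.0] -0.05
TL 88 -> 112 yaw 98.5 [0.0194, -0.0143, 0.0] -0.0667
TL 88 -> 118 yaw 92.5 [0.0232, -0.0191, 0.0] -0.0833
TL 88 -> 124 yaw 86.5 [0.0264, -0.0242, 0.0] -0.1
TL 88 -> 130 yaw 80.5 [0.0291, -0.0296, 0.0] -0.1167
TL 88 -> 136 yaw 74.5 [0.0313, -0.0353, 0.0] -0.1333
TL 88 -> 142 yaw 68.5 [0.0328, -0.0412, 0.0] -0.15
TL 88 -> 148 yaw 62.5 [0.0337, -0.0472, 0.0] -0.1667
TL 148 -> 154 yaw 56.5 [0.0003, -0.0061, 0.0] -0.0167
TL 154 -> 160 yaw 50.5 [-0.0004, -0.0061, 0.0] -0.0167
TL 160 -> 166 yaw 44.5 [-0.001, -0.006, 0.0] -0.0167
TL 166 -> 172 yaw 38.5 [-0.0016, -0.0058, 0.0] -0.0167
TL 172 -> 178 yaw 32.5 [-0.0022, -0.0056, 0.0] -0.0167
TL 178 -> 184 yaw 26.5 [-0.0028, -0.0054, 0.0] -0.0167
TL 184 -> 190 yaw 20.5 [-0.0033, -0.0051, 0.0] -0.0167
TL 190 -> 196 yaw 14.5 [-0.0039, -0.0047, 0.0] -0.0167
TL 196 -> 202 yaw 8.5 [-0.0043, -0.0043, 0.0] -0.0167
```

Request:
{"name": "jog_arm", "arguments": {
  "plan": [
    [[-1,0.0054,-0.0028,0,0,0,-0.0167],[-1,0.0104,-0.0061,0,0,0,-0.0333],[-1,0.0151,-0.01,0,0,0,-0.05],[-1,0.0194,-0.0143,0,0,0,-0.0667],[-1,0.0232,-0.0191,0,0,0,-0.0833],[-1,0.0264,-0.0242,0,0,0,-0.1],[-1,0.0291,-0.0296,0,0,0,-0.1167],[-1,0.0313,-0.0353,0,0,0,-0.1333],[-1,0.0328,-0.0412,0,0,0,-0.15],[-1,0.0337,-0.0472,0,0,0,-0.1667],[-1,0.0337,-0.0472,0,0,0,-0.1667],[-1,0.0337,-0.0472,0,0,0,-0.1667]]
  ]
}}

```text
t: 8.82
tcp_pos: [0.6746, -0.0375, 0.0307]
eef_rot: [[0.456, 0.89, 0.0], [0.89, -0.456, 0.003], [0.002, -0.001, -1.0]]
force: [0.9, 6.2, -3.6]
width: 0.004
grip_force: 2.4
```

```bash
python3 wp.py TL "[148,154,160]" .031
```

```text
now [ 0.6746 -0.0375  0.0307] yaw 62.9 q7 -0.8 F [ 0.9  6.2 -3.6]
148 [ 0.6738 -0.0407  0.031 ] 62.5 [-1, -0.0011, -0.0043, 0.0004, 0, 0, np.float64(-0.0011)]
154 [ 0.674  -0.0453  0.031 ] 56.5 [-1, -0.0008, -0.0104, 0.0004, 0, 0, np.float64(-0.0177)]
160 [ 0.6737 -0.0498  0.031 ] 50.5 [-1, -0.0012, -0.0165, 0.0004, 0, 0, np.float64(-0.0344)]
```

Request:
{"name": "jog_arm", "arguments": {
  "plan": [
    [[-1,0,-0.006,0,0,0,-0.0167],[-1,0,-0.006,0,0,0,-0.0167]]
  ]
}}

```text
t: 8.98
tcp_pos: [0.6749, -0.0431, 0.031]
eef_rot: [[0.551, 0.835, 0.001], [0.835, -0.551, 0.002], [0.002, -0.0, -1.0]]
force: [0.8, 4.0, -2.4]
width: -0.006
grip_force: 2.4
```

Request:
{"name": "jog_arm", "arguments": {
  "plan": [
    [[-1,-0.0003,-0.006,0,0,0,-0.0167],[-1,-0.0003,-0.006,0,0,0,-0.0167]]
  ]
}}

```text
t: 9.15
tcp_pos: [0.6748, -0.0482, 0.0311]
eef_rot: [[0.635, 0.773, 0.001], [0.773, -0.635, 0.001], [0.001, -0.0, -1.0]]
force: [2.3, 5.0, -3.2]
width: -0.001
grip_force: 2.4
```

Request:
{"name": "jog_arm", "arguments": {
  "plan": [
    [[-1,-0.001,-0.006,0,0,0,-0.0167],[-1,-0.001,-0.006,0,0,0,-0.0167]]
  ]
}}

```text
t: 9.32
tcp_pos: [0.6741, -0.0531, 0.0313]
eef_rot: [[0.712, 0.702, 0.001], [0.702, -0.712, 0.0], [0.001, 0.0, -1.0]]
force: [2.6, 3.6, -2.1]
width: -0.0
grip_force: 2.4
```

Request:
{"name": "jog_arm", "arguments": {
  "plan": [
    [[-1,-0.0016,-0.0058,0,0,0,-0.0167],[-1,-0.0016,-0.0058,0,0,0,-0.0167]]
  ]
}}

```text
t: 9.48
tcp_pos: [0.673, -0.0578, 0.0314]
eef_rot: [[0.781, 0.624, 0.001], [0.624, -0.781, 0.0], [0.001, 0.001, -1.0]]
force: [1.3, 3.8, -2.1]
width: 0.0
grip_force: 2.4
```

Request:
{"name": "jog_arm", "arguments": {
  "plan": [
    [[-1,-0.0022,-0.0056,0,0,0,-0.0167],[-1,-0.0022,-0.0056,0,0,0,-0.0167]]
  ]
}}

```text
t: 9.65
tcp_pos: [0.6714, -0.0623, 0.0314]
eef_rot: [[0.842, 0.539, 0.001], [0.539, -0.842, -0.0], [0.001, 0.001, -1.0]]
force: [2.9, 3.3, -3.0]
width: -0.001
grip_force: 2.4
```

Request:
{"name": "jog_arm", "arguments": {
  "plan": [
    [[-1,-0.0028,-0.0054,0,0,0,-0.0167],[-1,-0.0028,-0.0054,0,0,0,-0.0167]]
  ]
}}

```text
t: 9.82
tcp_pos: [0.6699, -0.0659, 0.0315]
eef_rot: [[0.894, 0.448, 0.002], [0.448, -0.894, 0.0], [0.002, 0.001, -1.0]]
force: [4.5, 5.3, -3.5]
width: -0.001
grip_force: 3.4
```

Request:
{"name": "jog_arm", "arguments": {
  "plan": [
    [[-1,-0.002,-0.003,0,0,0,-0.01],[-1,-0.002,-0.003,0,0,0,-0.01]]
  ]
}}

```text
t: 9.98
tcp_pos: [0.6695, -0.0671, 0.0318]
eef_rot: [[0.919, 0.394, 0.004], [0.394, -0.919, 0.001], [0.005, 0.001, -1.0]]
force: [7.4, 5.1, -4.7]
width: 0.001
grip_force: 4.4
```

Request:
{"name": "jog_arm", "arguments": {
  "plan": [
    [[-1,-0.003,-0.004,0,0,0,-0.006],[-1,-0.003,-0.004,0,0,0,-0.006]]
  ]
}}

```text
t: 10.15
tcp_pos: [0.6683, -0.0688, 0.032]
eef_rot: [[0.933, 0.361, 0.007], [0.361, -0.933, 0.003], [0.007, -0.0, -1.0]]
force: [10.1, 7.6, -5.9]
width: -0.001
grip_force: 6.0
```

```bash
python3 - <<'E'
from rig import readout
s=readout.get_state(); print(s['force'],s['moment'],s['tcp_pos'])
E
```

```text
[10.13309126  7.59788448 -5.90481326] [ 1.62605872 -2.11654175  0.07371565] [ 0.66833754 -0.0687811   0.03204472]
```

The push is 12.7 N level and still rising, so nut TL is against its stop. I retreat and move to the diagonal nut BR.

Request:
{"name": "jog_arm", "arguments": {
  "plan": [
    [[-1,0.01,0.008,0,0,0,0.012],[-1,0.022,0.016,0,0,0,0.03],[-1,0.022,0.016,0.03,0,0,0.049],[-1,0.022,0.016,0.07,0,0,0.068],[-1,0.022,0.016,0.1,0,0,0.087],[-1,0.01,0,0.11,0,0,0.106],[-1,-0.02,-0.03,0.11,0,0,0.125],[-1,-0.05,-0.06,0.11,0,0,0.144],[-1,-0.08,-0.09,0.11,0,0,0.163],[-1,-0.1,-0.12,0.11,0,0,0.182],[-1,-0.12,-0.14,0.11,0,0,0.201],[-1,-0.13,-0.15,0.11,0,0,0.22]]
  ]
}}

```text
t: 11.15
tcp_pos: [0.564, -0.1898, 0.1134]
eef_rot: [[-0.18, 0.984, -0.004], [0.984, 0.18, -0.005], [-0.004, -0.005, -1.0]]
force: [0.3, -0.7, -0.0]
width: 0.008
grip_force: 0.0
```

```bash
python3 wp.py BR "[-14]" .1; python3 - <<'E'
from wp import *
c=viewer.get_calibration("scene"); p,d=viewer.grab_frame("scene"); u,v,P=deproj(c,d)
P0=deproj(c,np.load("scene1.npz")['d'])[2]
for n,h in HUB.items():
    for Q in(P0,P):
        k=(np.hypot(Q[:,0]-h[0],Q[:,1]-h[1])<.012)&(Q[:,2]<.11)&(Q[:,2]>.07); print(n,k.sum(),np.percentile(Q[k,2],[50,90]).round(4) if k.sum() else '')
E
```

```text
now [ 0.564  -0.1898  0.1134] yaw 100.4 q7 0.07 F [ 0.3 -0.7 -0. ]
-14 [ 0.5742 -0.204   0.1   ] 219.5 [-1, 0.0136, -0.0188, -0.0179, 0, 0, np.float64(0.3308)]
TL 90 [0.0907 0.0985]
TL 100 [0.0864 0.0983]
TR 81 [0.0905 0.0983]
TR 78 [0.0902 0.0978]
BR 74 [0.0907 0.0985]
BR 80 [0.0901 0.0989]
BL 70 [0.0913 0.0981]
BL 75 [0.0906 0.0979]
```

Request:
{"name": "jog_arm", "arguments": {
  "plan": [
    [[-1,0.005,-0.006,0,0,0,0.019],[-1,0.01,-0.012,0,0,0,0.038],[-1,0.0136,-0.0188,0,0,0,0.057],[-1,0.0136,-0.0188,0,0,0,0.076],[-1,0.0136,-0.0188,0,0,0,0.095],[-1,0.0136,-0.0188,0,0,0,0.114],[-1,0.0136,-0.0188,0,0,0,0.133],[-1,0.0136,-0.0188,0,0,0,0.152],[-1,0.0136,-0.0188,0,0,0,0.171],[-1,0.0136,-0.0188,0,0,0,0.19],[-1,0.0136,-0.0188,0,0,0,0.209],[-1,0.0136,-0.0188,0,0,0,0.228]]
  ]
}}

```text
t: 12.2
tcp_pos: [0.5776, -0.1991, 0.1138]
eef_rot: [[-0.999, -0.043, -0.001], [-0.043, 0.999, -0.002], [0.001, -0.002, -1.0]]
force: [0.2, 0.0, -0.6]
width: 0.001
grip_force: 0.0
```

Request:
{"name": "jog_arm", "arguments": {
  "plan": [
    [[-1,0,0,0,0,0,0.019],[-1,0,0,0,0,0,0.038],[-1,0,0,0,0,0,0.057],[-1,0,0,0,0,0,0.076],[-1,0,0,0,0,0,0.095],[-1,0,0,0,0,0,0.104],[-1,0,0,0,0,0,0.104],[-1,0,0,0,0,0,0.104]]
  ]
}}

```text
t: 12.87
tcp_pos: [0.5777, -0.1987, 0.1135]
eef_rot: [[-0.773, -0.634, -0.0], [-0.634, 0.773, -0.001], [0.001, -0.0, -1.0]]
force: [-0.1, -0.6, 0.3]
width: -0.003
grip_force: 0.0
```

```bash
python3 wp.py BR "[-14]" .031
```

```text
now [ 0.5777 -0.1987  0.1135] yaw 219.4 q7 1.92 F [-0.1 -0.6  0.3]
-14 [ 0.5742 -0.204   0.031 ] 219.5 [-1, -0.0047, -0.0071, -0.11, 0, 0, np.float64(0.0004)]
```

Request:
{"name": "jog_arm", "arguments": {
  "plan": [
    [[-1,-0.0047,-0.007,-0.03,0,0,0],[-1,-0.0047,-0.007,-0.06,0,0,0],[-1,-0.0047,-0.007,-0.08,0,0,0],[-1,-0.0047,-0.007,-0.095,0,0,0],[-1,-0.0047,-0.007,-0.11,0,0,0],[-1,-0.0047,-0.007,-0.11,0,0,0],[-1,-0.0047,-0.007,-0.11,0,0,0],[-1,-0.0047,-0.007,-0.11,0,0,0]]
  ]
}}

```text
t: 13.53
tcp_pos: [0.575, -0.203, 0.032]
eef_rot: [[-0.773, -0.635, 0.001], [-0.635, 0.773, -0.0], [-0.001, -0.001, -1.0]]
force: [0.3, -0.2, -0.2]
width: -0.002
grip_force: 0.0
```

```bash
python3 wp.py BR "range(-8,59,6)" .031; python3 - <<'E'
from wp import *
tab('BR',58,range(64,131,6)); tab('BR',130,range(136,155,6))
for t in range(148,200,6): tab('BR',t,[t+6])
E
```

```text
now [ 0.575 -0.203  0.032] yaw 219.4 q7 1.86 F [ 0.3 -0.2 -0.2]
-8 [ 0.5726 -0.2082  0.031 ] 213.5 [-1, -0.0033, -0.0069, -0.0013, 0, 0, np.float64(-0.0164)]
-2 [ 0.5705 -0.2123  0.031 ] 207.5 [-1, -0.006, -0.0123, -0.0013, 0, 0, np.float64(-0.033)]
4 [ 0.5681 -0.2161  0.031 ] 201.5 [-1, -0.0092, -0.0175, -0.0013, 0, 0, np.float64(-0.0497)]
10 [ 0.5653 -0.2197  0.031 ] 195.5 [-1, -0.013, -0.0222, -0.0013, 0, 0, np.float64(-0.0664)]
16 [ 0.5621 -0.2229  0.031 ] 189.5 [-1, -0.0173, -0.0265, -0.0013, 0, 0, np.float64(-0.083)]
22 [ 0.5586 -0.2258  0.031 ] 183.5 [-1, -0.0219, -0.0304, -0.0013, 0, 0, np.float64(-0.0997)]
28 [ 0.5548 -0.2283  0.031 ] 177.5 [-1, -0.027, -0.0337, -0.0013, 0, 0, np.float64(-0.1164)]
34 [ 0.5507 -0.2304  0.031 ] 171.5 [-1, -0.0324, -0.0366, -0.0013, 0, 0, np.float64(-0.133)]
40 [ 0.5465 -0.2321  0.031 ] 165.5 [-1, -0.038, -0.0388, -0.0013, 0, 0, np.float64(-0.1497)]
46 [ 0.5421 -0.2333  0.031 ] 159.5 [-1, -0.0439, -0.0404, -0.0013, 0, 0, np.float64(-0.1664)]
52 [ 0.5376 -0.2341  0.031 ] 153.5 [-1, -0.0498, -0.0414, -0.0013, 0, 0, np.float64(-0.183)]
58 [ 0.5331
[... 695 characters left out ...]
95, 0.0] -0.2
BR 130 -> 136 yaw 69.5 [-0.0016, 0.0058, 0.0] -0.0167
BR 130 -> 142 yaw 63.5 [-0.0026, 0.0118, 0.0] -0.0333
BR 130 -> 148 yaw 57.5 [-0.003, 0.0179, 0.0] -0.05
BR 130 -> 154 yaw 51.5 [-0.0027, 0.0239, 0.0] -0.0667
BR 148 -> 154 yaw 51.5 [0.0003, 0.0061, 0.0] -0.0167
BR 154 -> 160 yaw 45.5 [0.0009, 0.006, 0.0] -0.0167
BR 160 -> 166 yaw 39.5 [0.0015, 0.0059, 0.0] -0.0167
BR 166 -> 172 yaw 33.5 [0.0021, 0.0057, 0.0] -0.0167
BR 172 -> 178 yaw 27.5 [0.0027, 0.0054, 0.0] -0.0167
BR 178 -> 184 yaw 21.5 [0.0033, 0.0051, 0.0] -0.0167
BR 184 -> 190 yaw 15.5 [0.0038, 0.0047, 0.0] -0.0167
BR 190 -> 196 yaw 9.5 [0.0042, 0.0043, 0.0] -0.0167
BR 196 -> 202 yaw 3.5 [0.0047, 0.0039, 0.0] -0.0167
```

Request:
{"name": "jog_arm", "arguments": {
  "plan": [
    [[-1,-0.0033,-0.0069,0,0,0,-0.0164],[-1,-0.006,-0.0123,-0.001,0,0,-0.033],[-1,-0.0092,-0.0175,-0.001,0,0,-0.05],[-1,-0.013,-0.0222,-0.001,0,0,-0.0664],[-1,-0.0173,-0.0265,-0.001,0,0,-0.083],[-1,-0.0219,-0.0304,-0.001,0,0,-0.1],[-1,-0.027,-0.0337,-0.001,0,0,-0.1164],[-1,-0.0324,-0.0366,-0.001,0,0,-0.133],[-1,-0.038,-0.0388,-0.001,0,0,-0.15],[-1,-0.0439,-0.0404,-0.001,0,0,-0.1664],[-1,-0.0498,-0.0414,-0.001,0,0,-0.183],[-1,-0.0559,-0.0418,-0.001,0,0,-0.2]]
  ]
}}

```text
t: 14.53
tcp_pos: [0.5356, -0.2346, 0.0321]
eef_rot: [[-0.84, 0.543, 0.007], [0.543, 0.84, -0.0], [-0.006, 0.003, -1.0]]
force: [5.0, -0.5, -3.1]
width: -0.001
grip_force: 2.5
```

Request:
{"name": "jog_arm", "arguments": {
  "plan": [
    [[-1,-0.0061,0.0003,0,0,0,-0.0167],[-1,-0.0121,0.0012,0,0,0,-0.0333],[-1,-0.0179,0.0027,0,0,0,-0.05],[-1,-0.0236,0.0048,0,0,0,-0.0667],[-1,-0.029,0.0075,0,0,0,-0.0833],[-1,-0.0342,0.0108,0,0,0,-0.1],[-1,-0.0389,0.0145,0,0,0,-0.1167],[-1,-0.0432,0.0188,0,0,0,-0.1333],[-1,-0.0471,0.0235,0,0,0,-0.15],[-1,-0.0504,0.0285,0,0,0,-0.1667],[-1,-0.0533,0.0339,0,0,0,-0.1833],[-1,-0.0555,0.0395,0,0,0,-0.2]]
  ]
}}

```text
t: 15.53
tcp_pos: [0.4922, -0.2071, 0.0317]
eef_rot: [[0.258, 0.966, 0.003], [0.966, -0.258, -0.003], [-0.002, 0.004, -1.0]]
force: [0.4, -5.4, -4.0]
width: -0.003
grip_force: 2.5
```

Request:
{"name": "jog_arm", "arguments": {
  "plan": [
    [[-1,-0.0016,0.0058,0,0,0,-0.0167],[-1,-0.0026,0.0118,0,0,0,-0.0333],[-1,-0.003,0.0179,0,0,0,-0.05],[-1,-0.003,0.0179,0,0,0,-0.05]]
  ]
}}

```text
t: 15.87
tcp_pos: [0.4891, -0.1924, 0.0314]
eef_rot: [[0.542, 0.84, 0.002], [0.84, -0.542, -0.002], [-0.001, 0.003, -1.0]]
force: [-0.6, -4.8, -2.7]
width: -0.001
grip_force: 2.1
```

```bash
python3 wp.py BR "[148]" .031
```

```text
now [ 0.4891 -0.1924  0.0314] yaw 57.2 q7 -0.61 F [-0.6 -4.8 -2.7]
148 [ 0.4892 -0.1913  0.031 ] 57.5 [-1, 0.0002, 0.0014, -0.0006, 0, 0, np.float64(0.0009)]
```

Request:
{"name": "jog_arm", "arguments": {
  "plan": [
    [[-1,0.0003,0.006,0,0,0,-0.0167],[-1,0.0003,0.006,0,0,0,-0.0167]]
  ]
}}

```text
t: 16.03
tcp_pos: [0.4891, -0.1879, 0.0312]
eef_rot: [[0.625, 0.781, 0.001], [0.781, -0.625, -0.002], [-0.001, 0.002, -1.0]]
force: [-0.5, -4.5, -2.3]
width: -0.001
grip_force: 2.2
```

Request:
{"name": "jog_arm", "arguments": {
  "plan": [
    [[-1,0.0009,0.006,0,0,0,-0.0167],[-1,0.0009,0.006,0,0,0,-0.0167]]
  ]
}}

```text
t: 16.2
tcp_pos: [0.4897, -0.1832, 0.031]
eef_rot: [[0.702, 0.712, 0.001], [0.712, -0.702, -0.001], [-0.0, 0.001, -1.0]]
force: [-1.3, -4.2, -1.8]
width: -0.001
grip_force: 2.2
```

Request:
{"name": "jog_arm", "arguments": {
  "plan": [
    [[-1,0.0015,0.0059,0,0,0,-0.0167],[-1,0.0015,0.0059,0,0,0,-0.0167]]
  ]
}}

```text
t: 16.37
tcp_pos: [0.4906, -0.1786, 0.0307]
eef_rot: [[0.772, 0.636, 0.0], [0.636, -0.772, -0.001], [-0.0, 0.001, -1.0]]
force: [-1.4, -5.2, -1.0]
width: -0.002
grip_force: 2.2
```

Request:
{"name": "jog_arm", "arguments": {
  "plan": [
    [[-1,0.0021,0.0057,0,0,0,-0.0167],[-1,0.0021,0.0057,0,0,0,-0.0167]]
  ]
}}

```text
t: 16.53
tcp_pos: [0.492, -0.1741, 0.0305]
eef_rot: [[0.834, 0.552, -0.0], [0.552, -0.834, -0.001], [-0.0, 0.0, -1.0]]
force: [-1.7, -4.9, -1.2]
width: 0.001
grip_force: 2.1
```

Request:
{"name": "jog_arm", "arguments": {
  "plan": [
    [[-1,0.0027,0.0054,0,0,0,-0.0167],[-1,0.0027,0.0054,0,0,0,-0.0167]]
  ]
}}

```text
t: 16.7
tcp_pos: [0.4928, -0.1711, 0.0303]
eef_rot: [[0.887, 0.462, -0.002], [0.462, -0.887, -0.001], [-0.003, 0.0, -1.0]]
force: [-4.2, -7.0, 0.3]
width: 0.005
grip_force: 3.9
```

Request:
{"name": "jog_arm", "arguments": {
  "plan": [
    [[-1,0.0025,0.0045,0,0,0,-0.012],[-1,0.0025,0.0045,0,0,0,-0.012]]
  ]
}}

```text
t: 16.87
tcp_pos: [0.4933, -0.169, 0.0301]
eef_rot: [[0.919, 0.394, -0.005], [0.394, -0.919, -0.003], [-0.005, 0.001, -1.0]]
force: [-7.6, -9.5, 1.3]
width: 0.002
grip_force: 5.4
```

Request:
{"name": "jog_arm", "arguments": {
  "plan": [
    [[-1,0.001,0.002,0,0,0,-0.003],[-1,0.001,0.002,0,0,0,-0.003]]
  ]
}}

```text
t: 17.03
tcp_pos: [0.4935, -0.1684, 0.03]
eef_rot: [[0.926, 0.378, -0.005], [0.378, -0.926, -0.003], [-0.006, 0.001, -1.0]]
force: [-7.2, -10.5, 1.7]
width: -0.004
grip_force: 5.9
```

Request:
{"name": "jog_arm", "arguments": {
  "plan": [
    [[-1,-0.01,-0.008,0,0,0,0.012],[-1,-0.022,-0.016,0,0,0,0.03],[-1,-0.022,-0.016,0.03,0,0,0.049],[-1,-0.022,-0.016,0.07,0,0,0.068],[-1,-0.022,-0.016,0.1,0,0,0.087],[-1,0.01,0,0.11,0,0,0.106],[-1,0.05,0.01,0.11,0,0,0.125],[-1,0.09,0.03,0.11,0,0,0.144],[-1,0.13,0.04,0.11,0,0,0.163],[-1,0.17,0.05,0.11,0,0,0.182],[-1,0.2,0.06,0.11,0,0,0.201],[-1,0.22,0.06,0.11,0,0,0.22]]
  ]
}}

```text
t: 18.03
tcp_pos: [0.6647, -0.1156, 0.1135]
eef_rot: [[-0.21, 0.978, 0.003], [0.978, 0.21, 0.004], [0.003, 0.004, -1.0]]
force: [1.4, 1.3, 0.5]
width: 0.0
grip_force: 0.0
```

```bash
cat > hz.py <<'E'
from wp import *
c=viewer.get_calibration("scene"); p,d=viewer.grab_frame("scene"); u,v,P=deproj(c,d)
for n,h in HUB.items():
    k=(np.hypot(P[:,0]-h[0],P[:,1]-h[1])<.012)&(P[:,2]<.11)&(P[:,2]>.07); print(n,k.sum(),np.percentile(P[k,2],[50]).round(4) if k.sum() else '')
E
python3 hz.py; python3 wp.py TR "[-14]" .11
```

```text
TL 105 [0.0857]
TR 72 [0.0912]
BR 78 [0.0869]
BL 79 [0.0908]
now [ 0.6665 -0.1166  0.1133] yaw 102.5 q7 -0.02 F [ 3.  -0.1  1.2]
-14 [ 0.6583 -0.1218  0.11  ] 238 [-1, -0.0109, -0.0069, -0.0045, 0, 0, np.float64(0.3765)]
```

Request:
{"name": "jog_arm", "arguments": {
  "plan": [
    [[-1,-0.005,-0.003,0,0,0,0.019],[-1,-0.011,-0.007,0,0,0,0.038],[-1,-0.011,-0.007,0,0,0,0.057],[-1,-0.011,-0.007,0,0,0,0.076],[-1,-0.011,-0.007,0,0,0,0.095],[-1,-0.011,-0.007,0,0,0,0.114],[-1,-0.011,-0.007,0,0,0,0.133],[-1,-0.011,-0.007,0,0,0,0.152],[-1,-0.011,-0.007,0,0,0,0.171],[-1,-0.011,-0.007,0,0,0,0.19],[-1,-0.011,-0.007,0,0,0,0.209],[-1,-0.011,-0.007,0,0,0,0.228]]
  ]
}}

```text
t: 19.08
tcp_pos: [0.6534, -0.1247, 0.1134]
eef_rot: [[-0.998, -0.067, 0.001], [-0.067, 0.998, 0.001], [-0.001, 0.001, -1.0]]
force: [-0.5, 0.3, 0.1]
width: -0.003
grip_force: 0.0
```

Request:
{"name": "jog_arm", "arguments": {
  "plan": [
    [[-1,0,0,0,0,0,0.019],[-1,0,0,0,0,0,0.038],[-1,0,0,0,0,0,0.057],[-1,0,0,0,0,0,0.076],[-1,0,0,0,0,0,0.095],[-1,0,0,0,0,0,0.107],[-1,0,0,0,0,0,0.107],[-1,0,0,0,0,0,0.107]]
  ]
}}

```text
t: 19.75
tcp_pos: [0.6533, -0.125, 0.1131]
eef_rot: [[-0.746, -0.666, 0.001], [-0.666, 0.746, 0.001], [-0.001, 0.001, -1.0]]
force: [0.1, 0.1, -0.0]
width: 0.002
grip_force: 0.0
```

```bash
sed -i "s/'TR':180,'BL':350/'TR':165,'BL':345/" wp.py; python3 wp.py TR "[-14]" .031
```

```text
now [ 0.6533 -0.125   0.1131] yaw 221.7 q7 1.86 F [ 0.1  0.1 -0. ]
-14 [ 0.6583 -0.1218  0.031 ] 223 [-1, 0.0066, 0.0042, -0.1095, 0, 0, np.float64(0.0035)]
```

Request:
{"name": "jog_arm", "arguments": {
  "plan": [
    [[-1,0.0066,0.004,-0.03,0,0,0.003],[-1,0.0066,0.004,-0.06,0,0,0.003],[-1,0.0066,0.004,-0.08,0,0,0.003],[-1,0.0066,0.004,-0.095,0,0,0.003],[-1,0.0066,0.004,-0.11,0,0,0.003],[-1,0.0066,0.004,-0.11,0,0,0.003],[-1,0.0066,0.004,-0.11,0,0,0.003],[-1,0.0066,0.004,-0.11,0,0,0.003]]
  ]
}}

```text
t: 20.42
tcp_pos: [0.659, -0.122, 0.0313]
eef_rot: [[-0.734, -0.679, 0.001], [-0.679, 0.734, 0.0], [-0.001, -0.001, -1.0]]
force: [-0.1, -0.4, 0.6]
width: -0.001
grip_force: 0.0
```

```bash
python3 wp.py TR "range(-8,59,6)" .031; python3 - <<'E'
from wp import *
tab('TR',58,range(64,131,6)); tab('TR',130,range(136,149,6))
for t in range(148,200,6): tab('TR',t,[t+6])
E
```

```text
now [ 0.659  -0.122   0.0313] yaw 222.8 q7 1.82 F [-0.1 -0.4  0.6]
-8 [ 0.663  -0.1225  0.031 ] 217 [-1, 0.0053, -0.0006, -0.0004, 0, 0, np.float64(-0.0161)]
-2 [ 0.6675 -0.1236  0.031 ] 211 [-1, 0.0113, -0.0022, -0.0004, 0, 0, np.float64(-0.0328)]
4 [ 0.672  -0.1252  0.031 ] 205 [-1, 0.0172, -0.0043, -0.0004, 0, 0, np.float64(-0.0494)]
10 [ 0.6762 -0.1272  0.031 ] 199 [-1, 0.0229, -0.007, -0.0004, 0, 0, np.float64(-0.0661)]
16 [ 0.6802 -0.1297  0.031 ] 193 [-1, 0.0282, -0.0103, -0.0004, 0, 0, np.float64(-0.0828)]
22 [ 0.6839 -0.1326  0.031 ] 187 [-1, 0.0332, -0.0142, -0.0004, 0, 0, np.float64(-0.0994)]
28 [ 0.6873 -0.1359  0.031 ] 181 [-1, 0.0377, -0.0185, -0.0004, 0, 0, np.float64(-0.1161)]
34 [ 0.6903 -0.1395  0.031 ] 175 [-1, 0.0417, -0.0233, -0.0004, 0, 0, np.float64(-0.1328)]
40 [ 0.693  -0.1434  0.031 ] 169 [-1, 0.0453, -0.0285, -0.0004, 0, 0, np.float64(-0.1494)]
46 [ 0.6952 -0.1475  0.031 ] 163 [-1, 0.0482, -0.034, -0.0004, 0, 0, np.float64(-0.1661)]
52 [ 0.697  -0.1519  0.031 ] 157 [-1, 0.0506, -0.0399, -0.0004, 0, 0, np.float64(-0.1828)]
58 [ 0.6983 -0.1564  0.031 ] 151 [-
[... 588 characters left out ...]
0222, -0.0614, 0.0] -0.1833
TR 58 -> 130 yaw 79 [-0.0274, -0.0649, 0.0] -0.2
TR 130 -> 136 yaw 73 [-0.0055, -0.003, 0.0] -0.0167
TR 130 -> 142 yaw 67 [-0.0113, -0.0053, 0.0] -0.0333
TR 130 -> 148 yaw 61 [-0.0174, -0.0071, 0.0] -0.05
TR 148 -> 154 yaw 55 [-0.0062, -0.0011, 0.0] -0.0167
TR 154 -> 160 yaw 49 [-0.0063, -0.0005, 0.0] -0.0167
TR 160 -> 166 yaw 43 [-0.0063, 0.0002, 0.0] -0.0167
TR 166 -> 172 yaw 37 [-0.0062, 0.0009, 0.0] -0.0167
TR 172 -> 178 yaw 31 [-0.0061, 0.0015, 0.0] -0.0167
TR 178 -> 184 yaw 25 [-0.0059, 0.0021, 0.0] -0.0167
TR 184 -> 190 yaw 19 [-0.0056, 0.0027, 0.0] -0.0167
TR 190 -> 196 yaw 13 [-0.0053, 0.0033, 0.0] -0.0167
TR 196 -> 202 yaw 7 [-0.005, 0.0039, 0.0] -0.0167
```

Request:
{"name": "jog_arm", "arguments": {
  "plan": [
    [[-1,0.0053,-0.0006,0,0,0,-0.0161],[-1,0.0113,-0.0022,0,0,0,-0.033],[-1,0.0172,-0.0043,0,0,0,-0.05],[-1,0.0229,-0.007,0,0,0,-0.0661],[-1,0.0282,-0.0103,0,0,0,-0.083],[-1,0.0332,-0.0142,0,0,0,-0.0994],[-1,0.0377,-0.0185,0,0,0,-0.1161],[-1,0.0417,-0.0233,0,0,0,-0.133],[-1,0.0453,-0.0285,0,0,0,-0.1494],[-1,0.0482,-0.034,0,0,0,-0.1661],[-1,0.0506,-0.0399,0,0,0,-0.183],[-1,0.0523,-0.0459,0,0,0,-0.1994]]
  ]
}}

```text
t: 21.42
tcp_pos: [0.6986, -0.1524, 0.0313]
eef_rot: [[-0.874, 0.487, 0.002], [0.487, 0.874, 0.005], [0.0, 0.005, -1.0]]
force: [1.9, 5.2, -4.5]
width: 0.002
grip_force: 2.7
```

Request:
{"name": "jog_arm", "arguments": {
  "plan": [
    [[-1,0.0011,-0.0062,0,0,0,-0.0167],[-1,0.0016,-0.0124,0,0,0,-0.0333],[-1,0.0014,-0.0187,0,0,0,-0.05],[-1,0.0005,-0.0249,0,0,0,-0.0667],[-1,-0.001,-0.031,0,0,0,-0.0833],[-1,-0.0031,-0.0369,0,0,0,-0.1],[-1,-0.0059,-0.0425,0,0,0,-0.1167],[-1,-0.0092,-0.0479,0,0,0,-0.1333],[-1,-0.013,-0.0528,0,0,0,-0.15],[-1,-0.0174,-0.0574,0,0,0,-0.1667],[-1,-0.0222,-0.0614,0,0,0,-0.1833],[-1,-0.0274,-0.0649,0,0,0,-0.2]]
  ]
}}

```text
t: 22.42
tcp_pos: [0.6802, -0.2039, 0.0321]
eef_rot: [[0.194, 0.981, 0.007], [0.981, -0.194, 0.001], [0.003, 0.006, -1.0]]
force: [5.1, 0.3, -3.1]
width: -0.001
grip_force: 2.7
```

Request:
{"name": "jog_arm", "arguments": {
  "plan": [
    [[-1,-0.0055,-0.003,0,0,0,-0.0167],[-1,-0.0113,-0.0053,0,0,0,-0.0333],[-1,-0.0174,-0.0071,0,0,0,-0.05],[-1,-0.0174,-0.0071,0,0,0,-0.05]]
  ]
}}

```text
t: 22.75
tcp_pos: [0.6662, -0.2105, 0.0321]
eef_rot: [[0.488, 0.873, 0.005], [0.873, -0.488, -0.0], [0.002, 0.005, -1.0]]
force: [4.7, -0.1, -2.5]
width: -0.002
grip_force: 2.2
```

```bash
python3 wp.py TR "[148]" .031
```

```text
now [ 0.6662 -0.2105  0.0321] yaw 60.8 q7 -0.56 F [ 4.7 -0.1 -2.5]
148 [ 0.6647 -0.2104  0.031 ] 61 [-1, -0.0019, 0.0002, -0.0015, 0, 0, np.float64(0.0005)]
```

Request:
{"name": "jog_arm", "arguments": {
  "plan": [
    [[-1,-0.0062,-0.0011,-0.001,0,0,-0.0167],[-1,-0.0062,-0.0011,-0.001,0,0,-0.0167]]
  ]
}}

```text
t: 22.92
tcp_pos: [0.6615, -0.2115, 0.0314]
eef_rot: [[0.574, 0.819, 0.005], [0.819, -0.574, -0.001], [0.002, 0.004, -1.0]]
force: [4.5, -1.2, -1.4]
width: -0.001
grip_force: 2.2
```

Request:
{"name": "jog_arm", "arguments": {
  "plan": [
    [[-1,-0.0063,-0.0005,0,0,0,-0.0167],[-1,-0.0063,-0.0005,0,0,0,-0.0167]]
  ]
}}

```text
t: 23.08
tcp_pos: [0.6564, -0.2119, 0.0311]
eef_rot: [[0.655, 0.755, 0.004], [0.755, -0.655, -0.001], [0.002, 0.003, -1.0]]
force: [4.6, -0.2, -1.1]
width: -0.004
grip_force: 2.2
```

Request:
{"name": "jog_arm", "arguments": {
  "plan": [
    [[-1,-0.0063,0.0002,0,0,0,-0.0167],[-1,-0.0063,0.0002,0,0,0,-0.0167]]
  ]
}}

```text
t: 23.25
tcp_pos: [0.6513, -0.2116, 0.0308]
eef_rot: [[0.73, 0.683, 0.003], [0.683, -0.73, -0.0], [0.002, 0.002, -1.0]]
force: [5.6, -0.6, -0.1]
width: -0.003
grip_force: 2.2
```

Request:
{"name": "jog_arm", "arguments": {
  "plan": [
    [[-1,-0.0062,0.0009,0,0,0,-0.0167],[-1,-0.0062,0.0009,0,0,0,-0.0167]]
  ]
}}

```text
t: 23.42
tcp_pos: [0.6464, -0.2109, 0.0305]
eef_rot: [[0.797, 0.604, 0.002], [0.604, -0.797, -0.0], [0.001, 0.002, -1.0]]
force: [4.5, -0.9, 0.5]
width: 0.004
grip_force: 2.1
```

Request:
{"name": "jog_arm", "arguments": {
  "plan": [
    [[-1,-0.0061,0.0015,0,0,0,-0.0167],[-1,-0.0061,0.0015,0,0,0,-0.0167]]
  ]
}}

```text
t: 23.58
tcp_pos: [0.6421, -0.21, 0.0305]
eef_rot: [[0.856, 0.518, 0.003], [0.518, -0.856, -0.001], [0.002, 0.002, -1.0]]
force: [6.4, -1.9, -0.3]
width: 0.0
grip_force: 2.7
```

Request:
{"name": "jog_arm", "arguments": {
  "plan": [
    [[-1,-0.0055,0.002,0,0,0,-0.014],[-1,-0.0055,0.002,0,0,0,-0.014]]
  ]
}}

```text
t: 23.75
tcp_pos: [0.6396, -0.2094, 0.0309]
eef_rot: [[0.897, 0.441, 0.006], [0.441, -0.897, -0.002], [0.004, 0.004, -1.0]]
force: [10.2, -3.1, -2.3]
width: -0.001
grip_force: 4.4
```

Request:
{"name": "jog_arm", "arguments": {
  "plan": [
    [[-1,-0.0035,0.0015,0,0,0,-0.006],[-1,-0.0035,0.0015,0,0,0,-0.006]]
  ]
}}

```text
t: 23.92
tcp_pos: [0.6382, -0.2089, 0.0311]
eef_rot: [[0.913, 0.409, 0.008], [0.409, -0.913, -0.003], [0.006, 0.006, -1.0]]
force: [10.9, -4.8, -4.0]
width: 0.006
grip_force: 5.5
```

Request:
{"name": "jog_arm", "arguments": {
  "plan": [
    [[-1,0.01,-0.004,0,0,0,0.01],[-1,0.019,-0.007,0.005,0,0,0.025],[-1,0.019,-0.007,0.03,0,0,0.044],[-1,0.019,-0.007,0.07,0,0,0.063],[-1,0.019,-0.007,0.1,0,0,0.082],[-1,0,0.02,0.11,0,0,0.101],[-1,-0.03,0.04,0.11,0,0,0.12],[-1,-0.06,0.06,0.11,0,0,0.139],[-1,-0.09,0.08,0.11,0,0,0.158],[-1,-0.12,0.1,0.11,0,0,0.177],[-1,-0.15,0.12,0.11,0,0,0.196],[-1,-0.17,0.13,0.11,0,0,0.215]]
  ]
}}

```text
t: 24.92
tcp_pos: [0.5025, -0.1075, 0.1116]
eef_rot: [[-0.21, 0.978, -0.005], [0.978, 0.21, -0.0], [0.001, -0.005, -1.0]]
force: [-0.8, 0.5, 0.2]
width: -0.002
grip_force: 0.0
```

Request:
{"name": "jog_arm", "arguments": {
  "plan": [
    [[-1,0,0,0,0,0,0.019],[-1,0,0,0,0,0,0.038],[-1,0,0,0,0,0,0.057],[-1,0,0,0,0,0,0.076],[-1,0,0,0,0,0,0.095],[-1,0,0,0,0,0,0.114],[-1,0,0,0,0,0,0.133],[-1,0,0,0,0,0,0.152],[-1,0,0,0,0,0,0.171],[-1,0,0,0,0,0,0.19],[-1,0,0,0,0,0,0.209],[-1,0,0,0,0,0,0.228]]
  ]
}}

```text
t: 25.92
tcp_pos: [0.5053, -0.11, 0.1121]
eef_rot: [[-0.997, -0.071, -0.002], [-0.071, 0.997, -0.001], [0.002, -0.001, -1.0]]
force: [-0.3, -0.1, -1.0]
width: -0.001
grip_force: 0.0
```

```bash
python3 hz.py; python3 wp.py BL "[-14]" .11
```

```text
TL 105 [0.0856]
TR 90 [0.0852]
BR 83 [0.0861]
BL 83 [0.0907]
now [ 0.5052 -0.1101  0.1118] yaw 184.4 q7 1.23 F [-0.1 -0.9 -0.4]
-14 [ 0.5096 -0.114   0.11  ] 229.5 [-1, 0.0058, -0.0053, -0.0024, 0, 0, np.float64(0.1252)]
```

Request:
{"name": "jog_arm", "arguments": {
  "plan": [
    [[-1,0.003,-0.003,0,0,0,0.019],[-1,0.0058,-0.0053,0,0,0,0.038],[-1,0.0058,-0.0053,0,0,0,0.057],[-1,0.0058,-0.0053,0,0,0,0.076],[-1,0.0058,-0.0053,0,0,0,0.095],[-1,0.0058,-0.0053,0,0,0,0.114],[-1,0.0058,-0.0053,0,0,0,0.125],[-1,0.0058,-0.0053,-0.01,0,0,0.125],[-1,0.0058,-0.0053,-0.02,0,0,0.125],[-1,0.0058,-0.0053,-0.02,0,0,0.125]]
  ]
}}

```text
t: 26.8
tcp_pos: [0.5092, -0.114, 0.0953]
eef_rot: [[-0.667, -0.745, -0.003], [-0.745, 0.667, -0.0], [0.002, 0.002, -1.0]]
force: [-0.9, -0.1, 0.1]
width: -0.001
grip_force: 0.0
```

```bash
python3 wp.py BL "[-14]" .031
```

```text
now [ 0.5092 -0.114   0.0953] yaw 228.2 q7 1.87 F [-0.9 -0.1  0.1]
-14 [ 0.5096 -0.114   0.031 ] 229.5 [-1, 0.0006, -0.0001, -0.0857, 0, 0, np.float64(0.0036)]
```

Request:
{"name": "jog_arm", "arguments": {
  "plan": [
    [[-1,0.0006,0,-0.025,0,0,0],[-1,0.0006,0,-0.05,0,0,0],[-1,0.0006,0,-0.07,0,0,0],[-1,0.0006,0,-0.0857,0,0,0],[-1,0.0006,0,-0.0857,0,0,0],[-1,0.0006,0,-0.0857,0,0,0],[-1,0.0006,0,-0.0857,0,0,0]]
  ]
}}

```text
t: 27.38
tcp_pos: [0.5118, -0.1134, 0.0334]
eef_rot: [[-0.666, -0.746, 0.001], [-0.746, 0.666, 0.0], [-0.001, -0.001, -1.0]]
force: [0.3, -0.5, -0.5]
width: -0.002
grip_force: 0.0
```

```bash
python3 wp.py BL "range(-8,59,6)" .031; python3 - <<'E'
from wp import *
tab('BL',58,range(64,131,6)); tab('BL',130,range(136,149,6))
for t in range(148,200,6): tab('BL',t,[t+6])
E
```

```text
now [ 0.5118 -0.1134  0.0334] yaw 228.3 q7 1.81 F [ 0.3 -0.5 -0.5]
-8 [ 0.5049 -0.1139  0.031 ] 223.5 [-1, -0.0092, -0.0006, -0.0033, 0, 0, np.float64(-0.0132)]
-2 [ 0.5002 -0.1133  0.031 ] 217.5 [-1, -0.0154, 0.0002, -0.0033, 0, 0, np.float64(-0.0299)]
4 [ 0.4956 -0.1122  0.031 ] 211.5 [-1, -0.0215, 0.0016, -0.0033, 0, 0, np.float64(-0.0465)]
10 [ 0.4912 -0.1107  0.031 ] 205.5 [-1, -0.0274, 0.0037, -0.0033, 0, 0, np.float64(-0.0632)]
16 [ 0.4869 -0.1087  0.031 ] 199.5 [-1, -0.0331, 0.0064, -0.0033, 0, 0, np.float64(-0.0799)]
22 [ 0.4829 -0.1062  0.031 ] 193.5 [-1, -0.0385, 0.0097, -0.0033, 0, 0, np.float64(-0.0965)]
28 [ 0.4792 -0.1033  0.031 ] 187.5 [-1, -0.0435, 0.0135, -0.0033, 0, 0, np.float64(-0.1132)]
34 [ 0.4758 -0.1001  0.031 ] 181.5 [-1, -0.048, 0.0178, -0.0033, 0, 0, np.float64(-0.1299)]
40 [ 0.4727 -0.0965  0.031 ] 175.5 [-1, -0.0521, 0.0225, -0.0033, 0, 0, np.float64(-0.1465)]
46 [ 0.47   -0.0927  0.031 ] 169.5 [-1, -0.0557, 0.0277, -0.0033, 0, 0, np.float64(-0.1632)]
52 [ 0.4678 -0.0885  0.031 ] 163.5 [-1, -0.0587, 0.0332, -0.0033, 0, 0, np.float64(-0.1799)]
58 [ 0.466 
[... 634 characters left out ...]
 0.0] -0.1833
BL 58 -> 130 yaw 85.5 [0.0198, 0.0676, 0.0] -0.2
BL 130 -> 136 yaw 79.5 [0.0052, 0.0036, 0.0] -0.0167
BL 130 -> 142 yaw 73.5 [0.0107, 0.0066, 0.0] -0.0333
BL 130 -> 148 yaw 67.5 [0.0165, 0.009, 0.0] -0.05
BL 148 -> 154 yaw 61.5 [0.006, 0.0018, 0.0] -0.0167
BL 154 -> 160 yaw 55.5 [0.0062, 0.0012, 0.0] -0.0167
BL 160 -> 166 yaw 49.5 [0.0063, 0.0005, 0.0] -0.0167
BL 166 -> 172 yaw 43.5 [0.0063, -0.0001, 0.0] -0.0167
BL 172 -> 178 yaw 37.5 [0.0062, -0.0008, 0.0] -0.0167
BL 178 -> 184 yaw 31.5 [0.0061, -0.0014, 0.0] -0.0167
BL 184 -> 190 yaw 25.5 [0.0059, -0.0021, 0.0] -0.0167
BL 190 -> 196 yaw 19.5 [0.0057, -0.0027, 0.0] -0.0167
BL 196 -> 202 yaw 13.5 [0.0054, -0.0033, 0.0] -0.0167
```

Request:
{"name": "jog_arm", "arguments": {
  "plan": [
    [[-1,-0.0085,-0.0006,-0.002,0,0,-0.0132],[-1,-0.0154,0.0002,-0.003,0,0,-0.03],[-1,-0.0215,0.0016,-0.003,0,0,-0.0465],[-1,-0.0274,0.0037,-0.003,0,0,-0.0632],[-1,-0.0331,0.0064,-0.003,0,0,-0.08],[-1,-0.0385,0.0097,-0.003,0,0,-0.0965],[-1,-0.0435,0.0135,-0.003,0,0,-0.1132],[-1,-0.048,0.0178,-0.003,0,0,-0.13],[-1,-0.0521,0.0225,-0.003,0,0,-0.1465],[-1,-0.0557,0.0277,-0.003,0,0,-0.1632],[-1,-0.0587,0.0332,-0.003,0,0,-0.18],[-1,-0.0611,0.039,-0.003,0,0,-0.1965]]
  ]
}}

```text
t: 28.38
tcp_pos: [0.4663, -0.0867, 0.0315]
eef_rot: [[-0.921, 0.389, 0.002], [0.389, 0.921, -0.003], [-0.003, -0.002, -1.0]]
force: [1.8, -4.7, -3.3]
width: 0.001
grip_force: 2.5
```

Request:
{"name": "jog_arm", "arguments": {
  "plan": [
    [[-1,-0.0018,0.006,0,0,0,-0.0167],[-1,-0.003,0.0122,0,0,0,-0.0333],[-1,-0.0035,0.0184,0,0,0,-0.05],[-1,-0.0033,0.0247,0,0,0,-0.0667],[-1,-0.0025,0.0309,0,0,0,-0.0833],[-1,-0.0011,0.037,0,0,0,-0.1],[-1,0.001,0.0429,0,0,0,-0.1167],[-1,0.0037,0.0486,0,0,0,-0.1333],[-1,0.007,0.054,0,0,0,-0.15],[-1,0.0108,0.059,0,0,0,-0.1667],[-1,0.0151,0.0635,0,0,0,-0.1833],[-1,0.0198,0.0676,0,0,0,-0.2]]
  ]
}}

```text
t: 29.38
tcp_pos: [0.4776, -0.0345, 0.0303]
eef_rot: [[0.084, 0.996, -0.005], [0.996, -0.084, -0.002], [-0.002, -0.004, -1.0]]
force: [-5.1, -2.3, -4.0]
width: 0.003
grip_force: 2.5
```

Request:
{"name": "jog_arm", "arguments": {
  "plan": [
    [[-1,0.0052,0.0036,0,0,0,-0.0167],[-1,0.0107,0.0066,0,0,0,-0.0333],[-1,0.0165,0.009,0,0,0,-0.05],[-1,0.0165,0.009,0,0,0,-0.05]]
  ]
}}

```text
t: 29.72
tcp_pos: [0.4909, -0.0263, 0.0304]
eef_rot: [[0.385, 0.923, -0.003], [0.923, -0.385, -0.0], [-0.001, -0.003, -1.0]]
force: [-5.5, -0.8, -2.2]
width: -0.001
grip_force: 2.2
```

```bash
python3 wp.py BL "[148]" .031
```

```text
now [ 0.4909 -0.0263  0.0304] yaw 67.3 q7 -0.78 F [-5.5 -0.8 -2.2]
148 [ 0.4932 -0.0268  0.031 ] 67.5 [-1, 0.0031, -0.0007, 0.0008, 0, 0, np.float64(0.0004)]
```

Request:
{"name": "jog_arm", "arguments": {
  "plan": [
    [[-1,0.006,0.0015,0,0,0,-0.0167],[-1,0.006,0.0015,0,0,0,-0.0167]]
  ]
}}

```text
t: 29.88
tcp_pos: [0.4959, -0.0248, 0.0305]
eef_rot: [[0.477, 0.879, -0.002], [0.879, -0.477, 0.001], [-0.0, -0.002, -1.0]]
force: [-3.6, 1.3, -2.4]
width: 0.002
grip_force: 2.3
```

Request:
{"name": "jog_arm", "arguments": {
  "plan": [
    [[-1,0.0062,0.001,0,0,0,-0.0167],[-1,0.0062,0.001,0,0,0,-0.0167]]
  ]
}}

```text
t: 30.05
tcp_pos: [0.501, -0.0239, 0.0306]
eef_rot: [[0.565, 0.825, -0.001], [0.825, -0.565, 0.001], [0.0, -0.001, -1.0]]
force: [-4.0, 2.7, -1.5]
width: 0.0
grip_force: 2.4
```

Request:
{"name": "jog_arm", "arguments": {
  "plan": [
    [[-1,0.0063,0.0003,0,0,0,-0.0167],[-1,0.0063,0.0003,0,0,0,-0.0167]]
  ]
}}

```text
t: 30.22
tcp_pos: [0.5062, -0.0237, 0.0307]
eef_rot: [[0.648, 0.762, -0.0], [0.762, -0.648, 0.001], [0.001, -0.001, -1.0]]
force: [-4.0, 3.7, -2.3]
width: -0.002
grip_force: 2.4
```

Request:
{"name": "jog_arm", "arguments": {
  "plan": [
    [[-1,0.0063,-0.0001,0,0,0,-0.0167],[-1,0.0063,-0.0001,0,0,0,-0.0167]]
  ]
}}

```text
t: 30.38
tcp_pos: [0.5112, -0.0239, 0.0307]
eef_rot: [[0.723, 0.69, 0.0], [0.69, -0.723, 0.001], [0.001, -0.001, -1.0]]
force: [-3.2, 4.5, -3.8]
width: 0.0
grip_force: 2.4
```

Request:
{"name": "jog_arm", "arguments": {
  "plan": [
    [[-1,0.0062,-0.0006,0,0,0,-0.0167],[-1,0.0062,-0.0006,0,0,0,-0.0167]]
  ]
}}

```text
t: 30.55
tcp_pos: [0.5159, -0.0247, 0.0307]
eef_rot: [[0.791, 0.611, 0.0], [0.611, -0.791, 0.001], [0.001, -0.0, -1.0]]
force: [-2.0, 4.3, -2.7]
width: -0.001
grip_force: 2.4
```

Request:
{"name": "jog_arm", "arguments": {
  "plan": [
    [[-1,0.0061,-0.0013,0,0,0,-0.0167],[-1,0.0061,-0.0013,0,0,0,-0.0167]]
  ]
}}

```text
t: 30.72
tcp_pos: [0.5207, -0.0258, 0.0307]
eef_rot: [[0.851, 0.525, 0.001], [0.525, -0.851, 0.001], [0.001, -0.0, -1.0]]
force: [-3.0, 4.2, -3.3]
width: -0.006
grip_force: 2.4
```

Request:
{"name": "jog_arm", "arguments": {
  "plan": [
    [[-1,0.0059,-0.002,0,0,0,-0.0167],[-1,0.0059,-0.002,0,0,0,-0.0167]]
  ]
}}

```text
t: 30.88
tcp_pos: [0.5253, -0.0274, 0.0307]
eef_rot: [[0.901, 0.433, 0.001], [0.433, -0.901, 0.0], [0.001, -0.0, -1.0]]
force: [-1.8, 4.5, -2.7]
width: -0.004
grip_force: 2.5
```

Request:
{"name": "jog_arm", "arguments": {
  "plan": [
    [[-1,0.0057,-0.0027,0,0,0,-0.0167],[-1,0.0057,-0.0027,0,0,0,-0.0167]]
  ]
}}

```text
t: 31.05
tcp_pos: [0.5292, -0.029, 0.0306]
eef_rot: [[0.942, 0.337, 0.0], [0.337, -0.942, 0.001], [0.001, -0.001, -1.0]]
force: [-1.9, 6.5, -2.3]
width: 0.0
grip_force: 3.3
```

Request:
{"name": "jog_arm", "arguments": {
  "plan": [
    [[-1,0.0045,-0.0026,0,0,0,-0.012],[-1,0.0045,-0.0026,0,0,0,-0.012],[-1,0.0045,-0.0026,0,0,0,-0.012]]
  ]
}}

```text
t: 31.3
tcp_pos: [0.5311, -0.0294, 0.0303]
eef_rot: [[0.963, 0.271, -0.002], [0.271, -0.963, 0.002], [-0.001, -0.002, -1.0]]
force: [-4.3, 8.5, -1.6]
width: 0.002
grip_force: 4.7
```

Request:
{"name": "jog_arm", "arguments": {
  "plan": [
    [[-1,0.0037,-0.0029,0,0,0,-0.006],[-1,0.0037,-0.0029,0,0,0,-0.006],[-1,0.0037,-0.0029,0,0,0,-0.006]]
  ]
}}

```text
t: 31.55
tcp_pos: [0.5329, -0.0305, 0.0301]
eef_rot: [[0.972, 0.235, -0.004], [0.235, -0.972, 0.003], [-0.003, -0.004, -1.0]]
force: [-7.1, 10.3, -0.5]
width: -0.002
grip_force: 6.2
```

Request:
{"name": "jog_arm", "arguments": {
  "plan": [
    [[-1,-0.008,0.01,0,0,0,0.01],[-1,-0.014,0.02,0,0,0,0.02],[-1,-0.014,0.02,0.03,0,0,0.02],[-1,-0.014,0.02,0.07,0,0,0.02],[-1,-0.014,0.02,0.12,0,0,0.02],[-1,-0.014,0.02,0.17,0,0,0.02],[-1,-0.014,0.02,0.22,0,0,0.02],[-1,-0.014,0.02,0.25,0,0,0.02],[-1,-0.014,0.02,0.25,0,0,0.02]]
  ]
}}

```text
t: 32.3
tcp_pos: [0.53, -0.0207, 0.2251]
eef_rot: [[0.936, 0.351, 0.014], [0.351, -0.937, -0.004], [0.012, 0.008, -1.0]]
force: [0.8, 0.4, 0.7]
width: -0.002
grip_force: 0.0
```

```bash
python3 hz.py; python3 - <<'E'
from wp import *
print(readout.get_state()['force'])
c=viewer.get_calibration("scene"); p,d=viewer.grab_frame("scene"); u,v,P=deproj(c,d); o=p[v,u].astype(int)
f=np.load("scene1.npz"); u0,v0,P0=deproj(c,f['d']); o0=f['p'][v0,u0].astype(int)
for P,o in((P0,o0),(P,o)):
    k=(o[:,2]>o[:,0]+50)&(P[:,2]>.04)&(P[:,2]<.06)&(np.hypot(P[:,0]-.581,P[:,1]+.118)<.13)
    A=np.c_[P[k,:2]-[.581,-.118],np.ones(k.sum())]; print("plate",k.sum(),np.linalg.lstsq(A,P[k,2],rcond=None)[0].round(4))
E
```

```text
TL 100 [0.0861]
TR 86 [0.086]
BR 81 [0.0859]
BL 84 [0.0859]
[ 0.09200259  0.19926443 -0.46033385]
plate 2952 [ 0.0029 -0.0057  0.0517]
plate 2886 [ 0.0006 -0.0034  0.0478]
```

All four hubs are equally low, and the plate is down 4 mm and level. Handing in.

```bash
python3 -c "
from rig import bot; print(bot.close_job())"
```

```text
the job is handed in; nothing more can be done
None
```

I tightened all four nuts to their stops in cross order, with readings of about 12–14 N at the stops (limit 25 N). The last depth check shows all four hubs equally low and the blue plate level at about 48 mm; the job is handed in, with no verdict returned.

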